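# Find the filler cap that fits the hydraulic tank and lock it

### The job

Close the open filler port on the hydraulic tank: two loose black caps look alike but only one has the right thread, so try them until one screws fully home, and leave the other one on the bench. Then swing the yellow keeper bar all the way across the cap, without shifting or knocking over the other things on the bench.

Things in the scene. Friction and masses are not known exactly. Their poses are not given: they have to be found in the camera images.
- cap_a: loose black filler cap, one of two alike outside. Origin: centre of its open underside, z up; stands open side down. Skirt 66 dia, 30 high; on it an upright grip bar 56 long (cap's x axis), 16 thick (y), from 30 to 62 above the underside. About 0.14 kg. A half turn makes no difference. Which of the two has the open port's thread changes from start to start: find out by trying.
- cap_b: loose black filler cap, one of two alike outside. Origin: centre of its open underside, z up; stands open side down. Skirt 66 dia, 30 high; on it an upright grip bar 56 long (cap's x axis), 16 thick (y), from 30 to 62 above the underside. About 0.14 kg. A half turn makes no difference. Which of the two has the open port's thread changes from start to start: find out by trying.
- tank: aluminium tank with white cover 210 (x) x 350 (y), top 90 above the bench, fixed; origin: centre of its underside, z up, x away from the robot. Two filler ports on the cover, 160 apart along y: the one at +y is already closed by a fixed black cap like the loose ones; the other is open.
- port (a point): the open port, on top of its flange, 94 above the bench; axes as the tank's. A cap that is fully home has its underside centre exactly here. The threaded neck, 53 dia, rises 23 above; caps have 2.5 of play all round it. Right cap: from the start it sinks 9 while turned 60 degrees clockwise (from above), stops at about 68 degrees, and then cannot be lifted off unless turned back.
- port_start (a point): 9 above port, same axes: where a cap's underside centre is as its thread starts. Lower the cap level, grip bar parallel to x within about 6 degrees (either way round); turned otherwise it stays 11 higher. The wrong cap starts just the same but binds hard after 20 to 25 degrees, its underside still 5 to 7 above port; turn it back to the start to lift it off.
- keeper (a joint): yellow keeper bar on a fixed post of the tank, swings level; rad. 0: across the cap (bar along the tank's -x from its pivot), against its stop; grows clockwise from above; starts at 1.35 to 2.0, limit 2.2; 0.08 N m of friction, stays where left. Bar 108 long, 14 wide, 8 thick, its underside 3.5 above the top of a cap that is home; a cap standing proud blocks it.
- keeper_pivot (a point): axis of the keeper bar, at the mid-height of the bar (163.5 above the bench), 70 from the port along the port's +x
- keeper_tab (a point): top centre of the upright round peg (14 dia) at the free end of the keeper bar, for pushing; 193.5 above the bench; the peg rises 26 above the bar; 108 from the pivot
- filter: blue filter canister, 72 dia x 90, loose bystander; origin at its underside
- oil_bottle: grey oil bottle with red cap, 68 dia x 190, loose bystander; origin at its underside
- seal_ring: black rubber seal ring lying flat, 90 outer dia x 12, loose bystander; origin at its underside
- spanner: steel spanner lying flat, 180 long, loose bystander
- driver: screwdriver with green handle lying flat, 190 long, loose bystander
- elbow: brass and steel elbow fitting, about 70 x 32 x 46, loose bystander; origin at its underside
There are look-alikes about, which are no part of the job. Leave any green look-alike of the cap_b alone.

How it is judged:
By the outcome, as a careful person would: the job done as asked, in the order asked, and still so for the second after the job is handed in, with the robot touching nothing.
It also fails if it takes over 72 s, if anything falls off the work surface, if the arm or the gripper's body presses on something with over 40 N, if the wrist force passes 120 N, or if a joint passes its speed limit or range.

### The arm

A 6-joint arm with a two-finger parallel gripper is mounted at the origin on the work surface. World frame = base frame: x ahead of the robot, y to its left, z up, the work surface at z = 0. Lengths are in m, angles in rad, forces in N, time in s.
With the tool pointing down it reaches from about 0.25 to 0.775 m from the base axis. Payload 8.9 kg.
Tool frame: the origin (TCP) lies between the finger pads; the fingertips stand 14 mm ahead of it and the grasp point (between the pads) lies 5 mm behind it; x points along the fingers, z is the direction in which the jaws open and shut, and the axes are right-handed (so a half turn about x gives the same grasp; the last joint's range is limited). The gripper opens to 85 mm and grips with 20 to 120 N. Pads are 22 mm wide; open, the fingers measure 114 mm over their backs; the gripper's body (76 mm by 85 mm) begins 54 mm behind the grasp point. The pads swing forward as they close: fully open they stand 13 mm farther back than shut.
Start: joints at [-1.464, 0.291, -0.153, 1.127, 0, 1.431], TCP at [0.128, -0.509, 0.225] pointing down, gripper open.
Joint ranges: [-2.52, 2.52], [-0.91, 1.74], [-1.3, 1.37], [-1.96, 2.02], [-1.52, 1.47], [-3.14, 3.14]. Speed limits (rad/s): [2.22, 2.22, 2.79, 3.14, 3.14, 3.14].

### API

Orientations are given as a unit quaternion [x, y, z, w].
In Python, from rig import manip, cams gives the robot as it stands.
- The arm moves only by the tool apply_moves, never from a script. Its argument "rows" is a list of rows, each an object with "delta_pos": the shift along the tool's x, y, z in cm, a list of three; "roll": the turn about the tool's x in rad; "jaw": the finger opening in cm, from 0 to 8.54. In form: [{"delta_pos": [tx, ty, tz], "roll": roll, "jaw": jaw}, ...]. A call has 1 to 5 rows; each row shifts and turns the pose as measured when the row begins, along the tool's axes as they then stand; what a row does not reach is not made up. A row lasts 1/8 s, in which the tool goes at most 62.5 mm and 10.7 degrees, less where a joint would pass 70% of its speed; a pose out of reach is approached as far as the arm can. A call is refused whole if a number of a shift passes 6.25 or a number of a turn 0.188, either way. A call with a gripper value outside its range is refused whole. The fingers move at their own pace and stop on an object; "force" is the grip in N (left out, the last holds). Time passes only in rows, so rows that do not move let the fingers close. It gives the time, the measured TCP pose, the force and the opening at its end, in the units of the state.
- manip.sense(): the state, without advancing time (a new reading comes with each control period).
- cams.snapshot(name): name is "scene" or "top" or "wrist"; returns the picture (384x512x3 uint8, red, green, blue); there is no depth.
- cams.camera_model(name): a dict with "camera_matrix" (3x3 intrinsics, pixels), "origin" and "rotation" of the camera in the world; the wrist camera has in their place "T_tool_cam" (4x4, takes a point from camera to tool coordinates, whose origin is the TCP and whose axes are the tool frame's). Camera axes: x right, y up, looking along -z (the intrinsics and any distortion apply to the point x, -y, -z); pixel columns grow to the right and rows downward; lengths in m; the calibration is good to about 2 mm. The wrist camera is an equidistant fisheye: a pixel r from the principal point sees the ray r / f radians off the axis. A picture is of the moment at which its call begins: read the wrist's pose just before it. camera_model takes no time and is no camera call.
- manip.finish_job(): hands the job in, once; it reports no verdict.
The state is a dict: "time": time; "joint_positions": joint angles; "qvel": joint speeds; "effort": joint torques, N m; "tcp_pos": TCP position; "tcp_rot": TCP orientation; "wrist_force": force on the tool from outside, world axes, zero at the start; "moment": the same for the moment, N m; "width": finger opening in m.
Only numpy, scipy, OpenCV 4.12 (cv2) and the standard library are available. Lean on these libraries where they do the work, as an engineer would, in place of code of your own. Each camera call takes 0.05 s, during which the arm holds its last target.

## Working session

There is one attempt and no reset: what is moved stays moved. The work goes in short steps, Python scripts to look and compute and a tool call to move; the robot and the scene stay as the last step left them, time stands still between calls to the robot, and variables do not carry over. Pictures are saved under pics/ and viewed, and the job is handed in when it is done.

Besides the shell and the picture viewer there is one more tool, called after "Call:" as name(argument=value, ...) on one line, values as JSON. apply_moves: Moves the arm, as the interface text tells. Its arguments: {"type":"object","properties":{"rows":{"type":"array","items":{"type":"object","properties":{"delta_pos":{"type":"array","items":{"type":"number"}},"roll":{"type":"number"},"jaw":{"type":"number"}}}},"force":{"type":"number"}},"required":["rows"]}

```bash
ls; mkdir -p pics
python3 - <<'E'
from rig import manip,cams
import cv2
s=manip.sense();print(s)
for n in ['scene','top','wrist']:
    m=cams.camera_model(n);print(n,m)
    im=cams.snapshot(n);cv2.imwrite(f'pics/{n}0.png',im[:,:,::-1])
E
```

```text
pics
{'time': 0.0, 'joint_positions': array([-1.46427590e+00,  2.91286034e-01, -1.54125206e-01,  1.12670627e+00,
       -8.72058591e-06,  1.43147334e+00]), 'qvel': array([-1.09962870e-03,  1.59403853e-03,  1.04173643e-04,  4.71851428e-04,
       -1.14745464e-03, -8.86403316e-05]), 'effort': array([ 2.41351248e-03, -5.37143826e+01,  3.31373370e+01,  1.60417071e-02,
       -1.40798525e-04,  1.99400603e-06]), 'tcp_pos': array([ 0.12771246, -0.50876531,  0.22452974]), 'tcp_rot': array([ 0.43525455,  0.55786044, -0.4345875 ,  0.55720634]), 'wrist_force': array([0.28410555, 0.91767793, 0.13952993]), 'moment': array([-0.01545453, -0.05106329,  0.0422311 ]), 'width': 0.08553692211541349}
scene {'camera_matrix': array([[394.99308103,   0.        , 253.1843555 ],
       [  0.        , 394.99308103, 191.49886993],
       [  0.        ,   0.        ,   1.        ]]), 'origin': array([1.20077037, 0.18890307, 0.70082983]), 'rotation': array([0.24950852, 0.38066113, 0.75143822, 0.47768526])}
top {'camera_matrix': array([[346.63479162,   0.        , 261.11924455],
       [  0.        , 346.63479162, 197.00341498],
       [  0.        ,   0.        ,   1.        ]]), 'origin': array([ 0.43608815, -0.12383891,  1.13532432]), 'rotation': array([-0.02302556,  0.01323657,  0.71294528, -0.70071652])}
wrist {'camera_matrix': array([[297.31863964,   0.        , 254.8370788 ],
       [  0.        , 297.31863964, 186.44564541],
       [  0.        ,   0.        ,   1.        ]]), 'T_tool_cam': array([[-5.04039740e-04,  2.69287044e-01, -9.63059829e-01,
        -1.47783829e-01],
       [-7.28624122e-04,  9.63059597e-01,  2.69287360e-01,
         6.78088082e-02],
       [ 9.99999608e-01,  8.37440154e-04, -2.89211272e-04,
         4.90136573e-04],
       [ 0.00000000e+00,  0.00000000e+00,  0.00000000e+00,
         1.00000000e+00]])}
```

View pics/scene0.png

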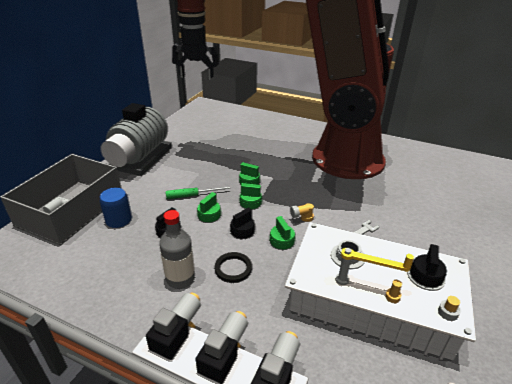

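View pics/top0.png

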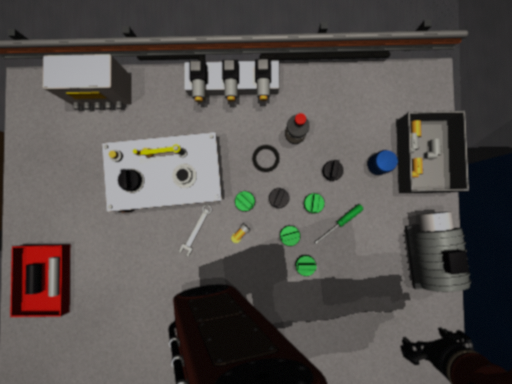

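View pics/wrist0.png

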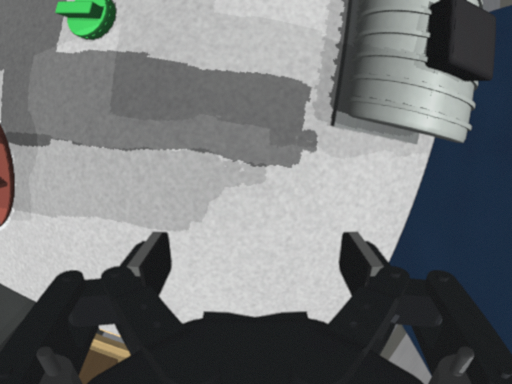

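```bash
cat > h.py <<'E'
import numpy as np, cv2
from scipy.spatial.transform import Rotation as R
from rig import manip,cams
def cam(n,s=None):
    m=cams.camera_model(n);K=m['camera_matrix']
    if n=='wrist':
        T=m['T_tool_cam'];Rt=R.from_quat(s['tcp_rot']).as_matrix()
        return K,Rt@T[:3,3]+s['tcp_pos'],Rt@T[:3,:3]
    return K,m['origin'],R.from_quat(m['rotation']).as_matrix()
def ray(n,px,s=None):
    K,o,M=cam(n,s);u=(px[0]-K[0,2])/K[0,0];v=(px[1]-K[1,2])/K[1,1]
    if n=='wrist':
        r=np.hypot(u,v);k=np.sin(r)/max(r,1e-9);d=np.array([u*k,-v*k,-np.cos(r)])
    else: d=np.array([u,-v,-1.])
    d=M@d;return o,d/np.linalg.norm(d)
def onz(n,px,z,s=None):
    o,d=ray(n,px,s);return o+d*(z-o[2])/d[2]
def proj(n,p,s=None):
    K,o,M=cam(n,s);c=M.T@(np.array(p)-o);x,y,z=c[0],-c[1],-c[2]
    if n=='wrist':
        r=np.hypot(x,y);t=np.arctan2(r,z);a,b=t*x/max(r,1e-9),t*y/max(r,1e-9)
    else:a,b=x/z,y/z
    return np.array([K[0,0]*a+K[0,2],K[1,1]*b+K[1,2]])
def tri(a,b):
    (o1,d1),(o2,d2)=a,b
    A=np.stack([d1,-d2],1);t=np.linalg.lstsq(A,o2-o1,rcond=None)[0]
    p,q=o1+t[0]*d1,o2+t[1]*d2;return (p+q)/2,np.linalg.norm(p-q)
def snap(n,tag,crop=None,k=1):
    s=manip.sense();im=cams.snapshot(n)[:,:,::-1].copy();cv2.imwrite(f'pics/{tag}_raw.png',im)
    if crop:
        x0,y0,x1,y1=crop;c=cv2.resize(im[y0:y1,x0:x1],None,fx=k,fy=k,interpolation=cv2.INTER_CUBIC);cv2.imwrite(f'pics/{tag}.png',c)
    return im,s
def st():
    s=manip.sense();M=R.from_quat(s['tcp_rot']).as_matrix()
    print('t',round(s['time'],3),'tcp',s['tcp_pos'].round(4),'F',s['wrist_force'].round(1),'w',round(s['width'],4),'q6',s['joint_positions'].round(3));print('toolz yaw',np.degrees(np.arctan2(M[1,2],M[0,2])).round(2),'x',M[:,0].round(4));return s,M
E
python3 - <<'E'
from h import *
im=cv2.imread('pics/top0.png')
a=cv2.resize(im[130:215,95:225],None,fx=6,fy=6,interpolation=cv2.INTER_CUBIC)
cv2.imwrite('pics/crA.png',a)
b=cv2.resize(im[145:215,260:350],None,fx=8,fy=8,interpolation=cv2.INTER_CUBIC)
cv2.imwrite('pics/crB.png',b)
im=cv2.imread('pics/scene0.png')
cv2.imwrite('pics/crC.png',cv2.resize(im[215:345,275:480],None,fx=3.9,fy=3.9,interpolation=cv2.INTER_CUBIC))
cv2.imwrite('pics/crD.png',cv2.resize(im[150:300,140:310],None,fx=4,fy=4,interpolation=cv2.INTER_CUBIC))
for p in [(279,198),(333,170),(130,180)]:print(p,onz('top',p,.03),onz('top',p,.062))
print(onz('top',(184,176),.117))
E
```

```text
(279, 198) [ 0.48877118 -0.16600226  0.03      ] [ 0.48724597 -0.1647816   0.062     ]
(333, 170) [ 0.57532025 -0.34023087  0.03      ] [ 0.57128937 -0.33396615  0.062     ]
(130, 180) [0.55521183 0.31207482 0.03      ] [0.55176311 0.29945478 0.062     ]
[0.55477256 0.11706571 0.117     ]
```

View pics/crA.png

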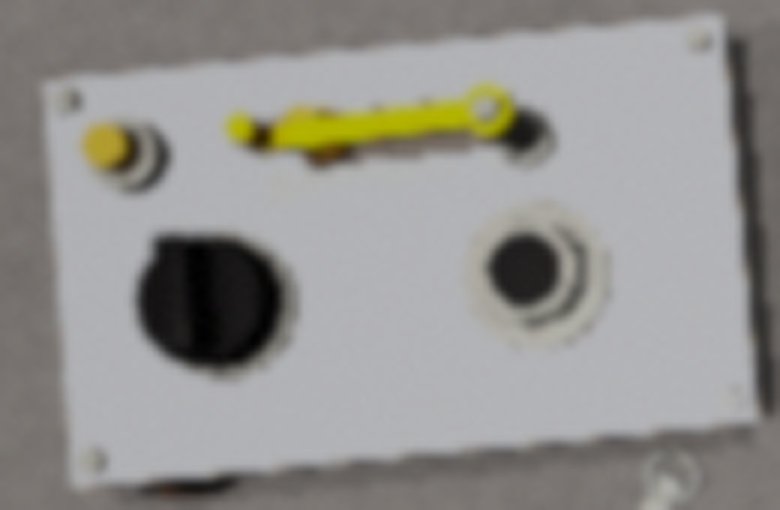

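View pics/crB.png

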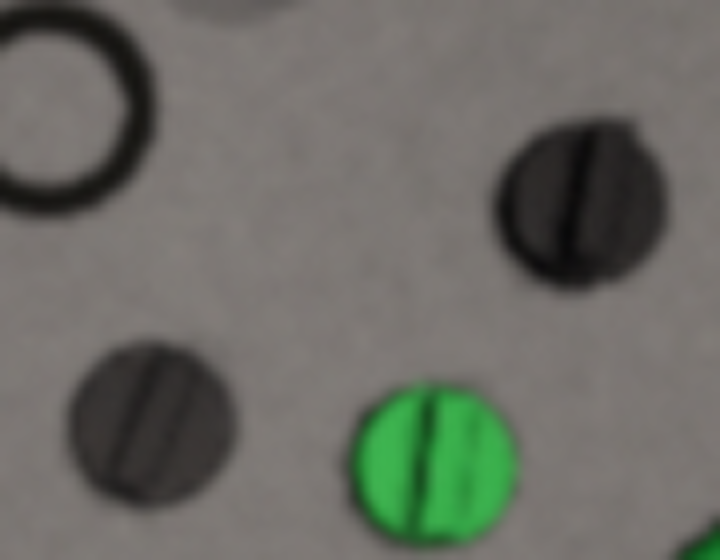

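View pics/crC.png

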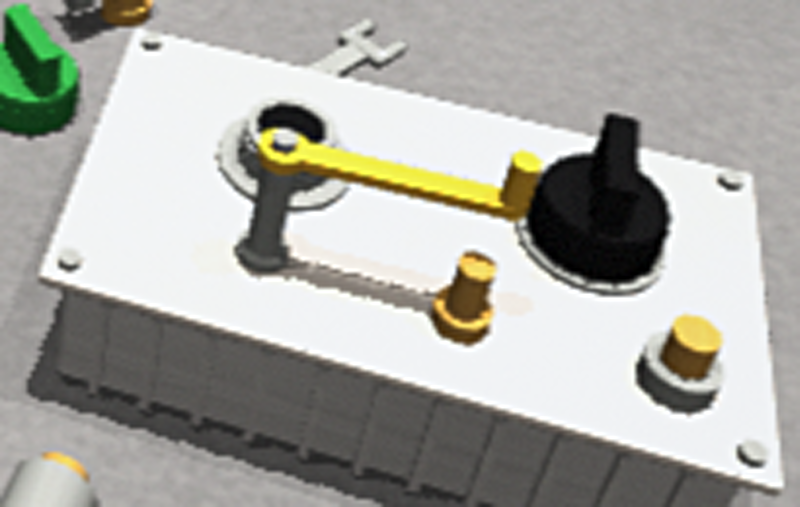

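View pics/crD.png

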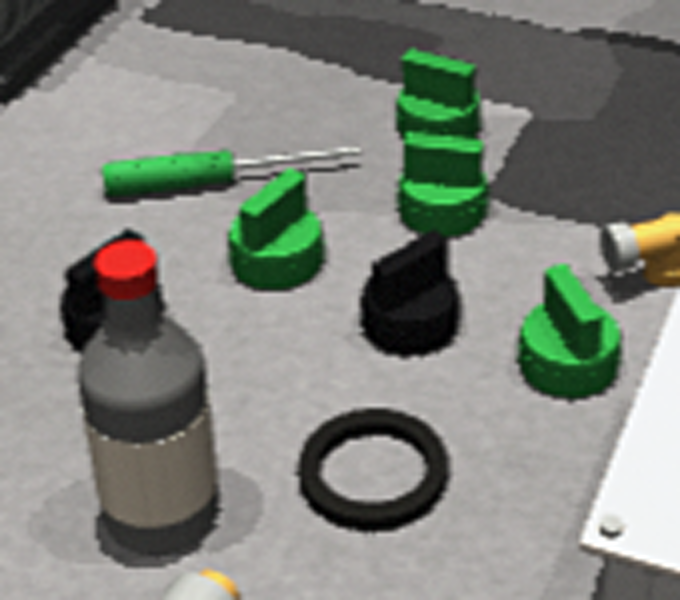

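Run:
```python
from h import *
s,M=st();print(M)
im=cv2.imread('pics/top0.png');hsv=cv2.cvtColor(im,cv2.COLOR_BGR2HSV)
# tank cover
m=((im.min(2)>150)&(hsv[...,1]<40)).astype(np.uint8)
m[:, :95]=0;m[:,230:]=0;m[:125]=0;m[215:]=0
m=cv2.morphologyEx(m,cv2.MORPH_CLOSE,np.ones((3,3)))
c=max(cv2.findContours(m,0,2)[0],key=cv2.contourArea)
r=cv2.minAreaRect(c);print(r)
P=np.array([onz('top',p,.09)[:2] for p in cv2.boxPoints(r)]);print(P.round(4))
for i in range(4):
    d=P[(i+1)%4]-P[i];print(np.linalg.norm(d).round(4),np.degrees(np.arctan2(d[1],d[0])).round(2))
print('centre',P.mean(0))
# screws at corners? crA coords
for p in [(68,100),(700,40),(93,462),(738,397)]:
    q=(p[0]/6+95-.4,p[1]/6+130-.4);print(onz('top',q,.092).round(4))
# black caps
g=(im.max(2)<75).astype(np.uint8);g[:,:255]=0;g[:,350:]=0;g[:185,:320]=0;g[:155]=0;g[212:]=0
for c in cv2.findContours(g,0,2)[0]:
    if cv2.contourArea(c)>100:
        (x,y),rr=cv2.minEnclosingCircle(c);print('cap',x,y,rr,cv2.contourArea(c),onz('top',(x,y),.03).round(4))
y=cv2.inRange(hsv,(24,180,120),(34,255,255))
for c in cv2.findContours(y,0,2)[0]:
    if cv2.contourArea(c)>10:print('yel',cv2.boundingRect(c),cv2.minAreaRect(c))
# keeper pivot and tab
q=lambda p:(p[0]/6+95-.4,p[1]/6+130-.4)
pv=onz('top',q((486,110)),.1675);tb=onz('top',q((240,129)),.1935);print('piv',pv,'tab',tb,np.linalg.norm((pv-tb)[:2]))
pv2=(275+285/3.9,215+140/3.9);tb2=(275+524/3.9,215+158/3.9)
print('tri piv',tri(ray('top',q((486,110))),ray('scene',pv2)),'tab',tri(ray('top',q((240,129))),ray('scene',tb2)))
```

```text
t 0.15 tcp [ 0.1277 -0.5089  0.2247] F [-0.  -0.3 -0.4] w 0.0852 q6 [-1.464  0.291 -0.154  1.127  0.     1.431]
toolz yaw -75.91 x [-1.e-04  1.e-03 -1.e+00]
[[-9.32682457e-05  9.69930056e-01  2.43383808e-01]
 [ 9.60910916e-04  2.43383783e-01 -9.69929591e-01]
 [-9.99999534e-01  1.43406526e-04 -9.54716357e-04]]
((160.5516815185547, 171.042724609375), (67.9781265258789, 114.10274505615234), 84.5596694946289)
[[0.6655 0.3795]
 [0.6919 0.0304]
 [0.4846 0.0129]
 [0.4578 0.3584]]
0.3501 -85.67
0.208 -175.19
0.3465 94.43
0.2087 5.81
centre [0.57492164 0.19529474]
[0.6534 0.3618 0.092 ]
[0.6778 0.0389 0.092 ]
[0.4688 0.348  0.092 ]
[0.4958 0.0215 0.092 ]
cap 278.5 198.0 10.30786418914795 289.5 [ 0.4888 -0.1644  0.03  ]
cap 332.0 169.5 11.236202239990234 324.5 [ 0.577  -0.3371  0.03  ]
yel (417, 160, 4, 13) ((418.5, 166.0), (12.0, 3.0), 90.0)
yel (110, 152, 6, 5) ((112.60000610351562, 154.20001220703125), (5.0596442222595215, 3.7947328090667725), 18.43494987487793)
yel (140, 147, 40, 8) ((159.53553771972656, 150.49746704101562), (5.343528747558594, 39.328372955322266), 85.91438293457031)
yel (416, 120, 4, 15) ((417.12054443359375, 127.06764221191406), (13.958763122558594, 2.837770462036133), 85.60128784179688)
piv [0.62901457 0.1284959  0.1675    ] tab [0.61726808 0.23505904 0.1935    ] 0.10720860024394002
tri piv (array([0.62834318, 0.12930911, 0.16933252]), np.float64(0.0026013753988509735)) tab (array([0.61732597, 0.23578124, 0.19286833]), np.float64(0.0009188631064287851))
```

Run:
```python
from h import *
q=lambda p:(p[0]/6+95-.4,p[1]/6+130-.4)
print(onz('top',q((540,276)),.094),onz('top',q((525,268)),.117))
# cap bars
b=lambda p:(p[0]/8+260-.44,p[1]/8+145-.44)
for l in [((155,350),(112,480)),((192,365),(150,490)),((592,125),(565,255)),((635,130),(610,260))]:
    p=[onz('top',b(x),.062 if i else .062) for i,x in enumerate(l)];d=p[0]-p[1];print(np.degrees(np.arctan2(d[1],d[0])).round(1),p[0].round(3),p[1].round(3))
```

```text
[0.55863583 0.12067793 0.094     ] [0.56003354 0.12268173 0.117     ]
-19.4 [ 0.517 -0.165  0.062] [ 0.467 -0.148  0.062]
-19.7 [ 0.511 -0.179  0.062] [ 0.463 -0.162  0.062]
-13.2 [ 0.602 -0.337  0.062] [ 0.551 -0.325  0.062]
-12.4 [ 0.6   -0.353  0.062] [ 0.549 -0.342  0.062]
```

```bash
cat >> h.py <<'E'
def plan(pos,yaw,maxs=5.5,maxr=.17,rows=None):
    s,M=st();p=s['tcp_pos'].copy();pos=np.array(pos)
    y0=np.arctan2(M[1,2],M[0,2]);dr=-(np.radians(yaw)-y0) # roll+ = cw
    dr=(dr+np.pi)%(2*np.pi)-np.pi
    n=rows or int(max(np.ceil(np.linalg.norm(pos-p)*100/maxs),np.ceil(abs(dr)/maxr),1))
    d=(pos-p)/n
    for i in range(n):
        a=y0-dr/n*i
        z=np.array([np.cos(a),np.sin(a),0]);x=np.array([0,0,-1.]);y=np.cross(z,x)
        print(i,[round(float(d@v*100),2) for v in(x,y,z)],'roll',round(dr/n,3))
E
python3 - <<'E'
from h import *
plan([.48,-.17,.225],70.5)
E
```

```text
t 0.15 tcp [ 0.1277 -0.5089  0.2247] F [-0.  -0.3 -0.4] w 0.0852 q6 [-1.464  0.291 -0.154  1.127  0.     1.431]
toolz yaw -75.91 x [-1.e-04  1.e-03 -1.e+00]
0 [-0.0, 2.65, -1.52] roll -0.16
1 [-0.0, 2.86, -1.08] roll -0.16
2 [-0.0, 2.99, -0.61] roll -0.16
3 [-0.0, 3.05, -0.13] roll -0.16
4 [-0.0, 3.03, 0.36] roll -0.16
5 [-0.0, 2.94, 0.84] roll -0.16
6 [-0.0, 2.77, 1.3] roll -0.16
7 [-0.0, 2.53, 1.72] roll -0.16
8 [-0.0, 2.22, 2.1] roll -0.16
9 [-0.0, 1.86, 2.43] roll -0.16
10 [-0.0, 1.45, 2.69] roll -0.16
11 [-0.0, 1.0, 2.89] roll -0.16
12 [-0.0, 0.53, 3.01] roll -0.16
13 [-0.0, 0.05, 3.05] roll -0.16
14 [-0.0, -0.44, 3.02] roll -0.16
15 [-0.0, -0.92, 2.91] roll -0.16
```

Call:
apply_moves(rows=[{"delta_pos":[0,2.65,-1.52],"roll":-0.16,"jaw":5},{"delta_pos":[0,2.86,-1.08],"roll":-0.16,"jaw":5},{"delta_pos":[0,2.99,-0.61],"roll":-0.16,"jaw":5},{"delta_pos":[0,3.05,-0.13],"roll":-0.16,"jaw":5},{"delta_pos":[0,3.03,0.36],"roll":-0.16,"jaw":5}])

```text
time: 0.78
tcp_pos: [0.2382, -0.3995, 0.2234]
tcp_rot: [0.177, 0.685, -0.175, 0.684]
wrist_force: [-1.3, -0.8, -0.0]
width: 0.0497
```

Call:
apply_moves(rows=[{"delta_pos":[0,2.94,0.84],"roll":-0.16,"jaw":5},{"delta_pos":[0,2.77,1.3],"roll":-0.16,"jaw":5},{"delta_pos":[0,2.53,1.72],"roll":-0.16,"jaw":5},{"delta_pos":[0,2.22,2.1],"roll":-0.16,"jaw":5},{"delta_pos":[0,1.86,2.43],"roll":-0.16,"jaw":5}])

```text
time: 1.4
tcp_pos: [0.3476, -0.2853, 0.223]
tcp_rot: [-0.112, 0.698, 0.115, 0.698]
wrist_force: [0.7, -0.5, 0.5]
width: 0.05
```

Run:
```python
from h import *
plan([.489,-.164,.225],70.5)
```

```text
t 1.4 tcp [ 0.3476 -0.2853  0.223 ] F [ 0.7 -0.5  0.5] w 0.05 q6 [-0.851  0.152 -0.339  1.083  0.002  0.397]
toolz yaw 18.5 x [-0.0014  0.0042 -1.    ]
0 [-0.03, 1.17, 2.88] roll -0.151
1 [-0.03, 0.72, 3.02] roll -0.151
2 [-0.03, 0.26, 3.09] roll -0.151
3 [-0.03, -0.21, 3.1] roll -0.151
4 [-0.03, -0.67, 3.03] roll -0.151
5 [-0.03, -1.12, 2.9] roll -0.151
```

Call:
apply_moves(rows=[{"delta_pos":[0,1.17,2.88],"roll":-0.15},{"delta_pos":[0,0.72,3.02],"roll":-0.15},{"delta_pos":[0,0.26,3.09],"roll":-0.15},{"delta_pos":[0,-0.21,3.1],"roll":-0.15},{"delta_pos":[0,-0.67,3.03],"roll":-0.15}])

```text
invalid input
```

Call:
apply_moves(rows=[{"delta_pos":[0,-1.12,2.9],"roll":-0.15},{"delta_pos":[0,0,0],"roll":0}])

```text
invalid input
```

Run:
```python
from h import *
st()
im,s=snap('wrist','w1')
p=proj('wrist',[.489,-.164,.03],s);print(p, proj('wrist',[.489,-.164,.062],s), s['tcp_pos'])
```

```text
t 1.4 tcp [ 0.3476 -0.2853  0.223 ] F [ 0.7 -0.5  0.5] w 0.05 q6 [-0.851  0.152 -0.339  1.083  0.002  0.397]
toolz yaw 18.5 x [-0.0014  0.0042 -1.    ]
[396.03685348 109.87867702] [408.34014502 110.78867661] [ 0.34757169 -0.28533472  0.22297761]
```

View pics/w1_raw.png

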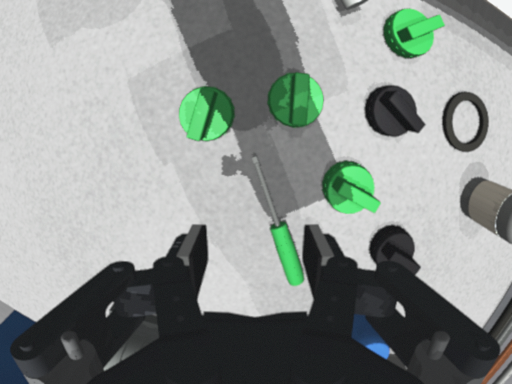

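The wrist view shows black caps at (391,110) and (392,243), with the greens around them. The projected cap lands on the first one. The move was refused because the jaw value was missing, so I'll include it.

Call:
apply_moves(rows=[{"delta_pos":[0,1.17,2.88],"roll":-0.15,"jaw":5},{"delta_pos":[0,0.72,3.02],"roll":-0.15,"jaw":5},{"delta_pos":[0,0.26,3.09],"roll":-0.15,"jaw":5},{"delta_pos":[0,-0.21,3.1],"roll":-0.15,"jaw":5},{"delta_pos":[0,-0.67,3.03],"roll":-0.15,"jaw":5}])

```text
time: 2.08
tcp_pos: [0.4679, -0.1768, 0.2228]
tcp_rot: [-0.369, 0.601, 0.373, 0.603]
wrist_force: [0.7, -0.8, 1.0]
width: 0.0498
```

Call:
apply_moves(rows=[{"delta_pos":[0,-1.12,2.9],"roll":-0.15,"jaw":5},{"delta_pos":[0,0,0],"roll":0,"jaw":5}])

```text
time: 2.33
tcp_pos: [0.4924, -0.1539, 0.2223]
tcp_rot: [-0.415, 0.57, 0.42, 0.572]
wrist_force: [-0.6, -1.4, 0.1]
width: 0.0498
```

Run:
```python
from h import *
st()
im,s=snap('wrist','w2')
p=proj('wrist',[.489,-.164,.03],s);print(p, proj('wrist',[.489,-.164,.062],s), s['tcp_pos'])
```

```text
t 2.325 tcp [ 0.4924 -0.1539  0.2223] F [-0.6 -1.4  0.1] w 0.0498 q6 [-0.448  0.279 -0.177  1.12   0.005 -0.14 ]
toolz yaw 72.34 x [-0.0024  0.0067 -1.    ]
[245.44862717 164.60844039] [244.69570275 170.50639205] [ 0.49241361 -0.15391404  0.22232052]
```

View pics/w2_raw.png

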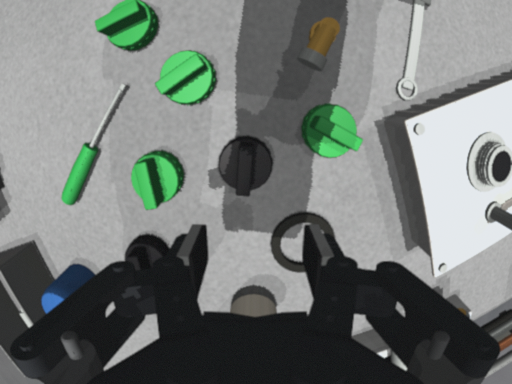

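Run:
```python
import cv2
im=cv2.imread('pics/w2_raw.png');c=cv2.resize(im[130:205,210:285],None,fx=8,fy=8,interpolation=cv2.INTER_CUBIC)
cv2.imwrite('pics/w2c.png',cv2.convertScaleAbs(c,alpha=2,beta=20))
```

```text
(no output)
```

View pics/w2c.png

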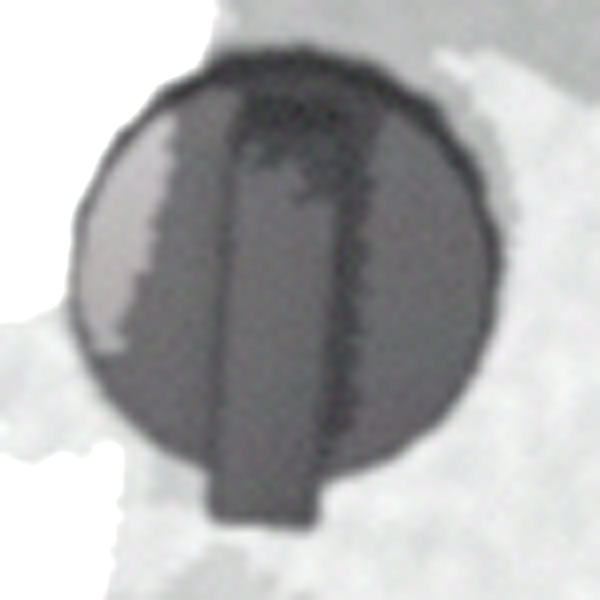

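Run:
```python
from h import *
s=manip.sense()
f=lambda p:(p[0]/8+210-.44,p[1]/8+130-.44)
print('disc',onz('wrist',f((287,277)),.03,s).round(4),[onz('wrist',f(p),.03,s).round(4)for p in[(80,260),(495,260)]])
for a,b in [((240,160),(215,500)),((342,160),(318,490))]:
    p=onz('wrist',f(a),.062,s)-onz('wrist',f(b),.062,s);print(np.degrees(np.arctan2(p[1],p[0])).round(2))
e=(onz('wrist',f((207,522)),.062,s)+onz('wrist',f((315,524)),.062,s))/2
w=onz('wrist',f((207,522)),.062,s)-onz('wrist',f((315,524)),.062,s);print('width',np.linalg.norm(w))
for y in(-19.5,-20.5,-21.5):
    y=np.radians(y);print('end',e.round(4),'centre',e+.028*np.array([np.cos(y),np.sin(y),0])*(-1 if e[0]>.489 else 1))
plan([.489,-.1635,.10],70)
```

```text
disc [ 0.4876 -0.1645  0.03  ] [array([ 0.4758, -0.1925,  0.03  ]), array([ 0.4945, -0.1348,  0.03  ])]
157.29
157.91
width 0.014671818277667103
end [ 0.513  -0.1757  0.062 ] centre [ 0.48664054 -0.16639636  0.062     ]
end [ 0.513  -0.1757  0.062 ] centre [ 0.48680768 -0.16593714  0.062     ]
end [ 0.513  -0.1757  0.062 ] centre [ 0.48698281 -0.16548092  0.062     ]
t 2.375 tcp [ 0.4917 -0.1545  0.2223] F [ 0.2  0.8 -0.5] w 0.0502 q6 [-0.449  0.278 -0.178  1.12   0.005 -0.139]
toolz yaw 72.19 x [-0.0029  0.0066 -1.    ]
0 [4.08, -0.01, -0.31] roll 0.013
1 [4.08, -0.01, -0.31] roll 0.013
2 [4.08, -0.02, -0.31] roll 0.013
```

Run:
```python
from h import *
plan([.4875,-.165,.10],69)
```

```text
t 2.375 tcp [ 0.4917 -0.1545  0.2223] F [ 0.2  0.8 -0.5] w 0.0502 q6 [-0.449  0.278 -0.178  1.12   0.005 -0.139]
toolz yaw 72.19 x [-0.0029  0.0066 -1.    ]
0 [4.08, 0.03, -0.38] roll 0.019
1 [4.08, 0.02, -0.38] roll 0.019
2 [4.08, 0.01, -0.38] roll 0.019
```

Call:
apply_moves(rows=[{"delta_pos":[4.0,0,-0.38],"roll":0.019,"jaw":5},{"delta_pos":[4.0,0,-0.38],"roll":0.019,"jaw":5},{"delta_pos":[3.5,0,-0.38],"roll":0.019,"jaw":5},{"delta_pos":[0,0,0],"roll":0,"jaw":5}])

```text
time: 2.88
tcp_pos: [0.4855, -0.1673, 0.105]
tcp_rot: [-0.395, 0.585, 0.399, 0.586]
wrist_force: [-0.2, -0.4, 0.0]
width: 0.05
```

Run:
```python
from h import *
plan([.4875,-.165,.049],69)
im,s=snap('wrist','w3')
```

```text
t 2.875 tcp [ 0.4855 -0.1673  0.105 ] F [-0.2 -0.4  0. ] w 0.05 q6 [-0.477  0.375 -0.372  0.83   0.003 -0.097]
toolz yaw 68.24 x [-0.0027  0.0053 -1.    ]
0 [2.8, -0.05, 0.15] roll -0.007
1 [2.8, -0.05, 0.15] roll -0.007
```

View pics/w3_raw.png

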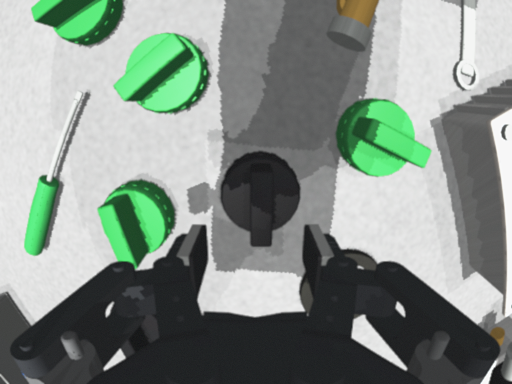

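Call:
apply_moves(rows=[{"delta_pos":[2.8,0,0.1],"roll":-0.007,"jaw":5},{"delta_pos":[2.75,0,0.1],"roll":-0.007,"jaw":5},{"delta_pos":[0,0,0],"roll":0,"jaw":5}])

```text
time: 3.3
tcp_pos: [0.4907, -0.1684, 0.0556]
tcp_rot: [-0.402, 0.581, 0.399, 0.585]
wrist_force: [-0.6, -0.5, 0.1]
width: 0.0497
```

Run:
```python
from h import *
plan([.4872,-.165,.049],69)
```

```text
t 3.3 tcp [ 0.4907 -0.1684  0.0556] F [-0.6 -0.5  0.1] w 0.0497 q6 [-0.474  0.436 -0.43   0.699  0.003 -0.106]
toolz yaw 68.96 x [ 6.8e-03  3.0e-04 -1.0e+00]
0 [0.66, 0.44, 0.19] roll -0.001
```

Call:
apply_moves(rows=[{"delta_pos":[0.65,0.44,0.19],"roll":0,"jaw":5},{"delta_pos":[0,0,0],"roll":0,"jaw":5}])

```text
time: 3.55
tcp_pos: [0.4888, -0.1659, 0.0519]
tcp_rot: [-0.403, 0.58, 0.398, 0.586]
wrist_force: [0.2, -0.5, 0.5]
width: 0.0499
```

Run:
```python
from h import *
plan([.4872,-.165,.049],69)
```

```text
t 3.55 tcp [ 0.4888 -0.1659  0.0519] F [ 0.2 -0.5  0.5] w 0.0499 q6 [-0.471  0.434 -0.446  0.681  0.003 -0.103]
toolz yaw 68.92 x [ 0.0105 -0.0016 -0.9999]
0 [0.29, 0.18, 0.02] roll -0.001
```

Call:
apply_moves(rows=[{"delta_pos":[0.15,0.18,0.02],"roll":0,"jaw":3},{"delta_pos":[0,0,0],"roll":0,"jaw":1},{"delta_pos":[0,0,0],"roll":0,"jaw":1},{"delta_pos":[0,0,0],"roll":0,"jaw":1}], force=60)

```text
time: 4.05
tcp_pos: [0.488, -0.1653, 0.0518]
tcp_rot: [-0.403, 0.58, 0.397, 0.586]
wrist_force: [0.3, -0.3, -0.7]
width: 0.0134
```

Run:
```python
from h import *
plan([.4872,-.165,.15],69)
im,s=snap('wrist','w4')
```

```text
t 4.05 tcp [ 0.488  -0.1653  0.0518] F [ 0.3 -0.3 -0.7] w 0.0134 q6 [-0.471  0.431 -0.451  0.676  0.003 -0.103]
toolz yaw 68.92 x [ 0.0125 -0.0026 -0.9999]
0 [-4.91, 0.04, 0.0] roll -0.001
1 [-4.91, 0.04, 0.0] roll -0.001
```

View pics/w4_raw.png

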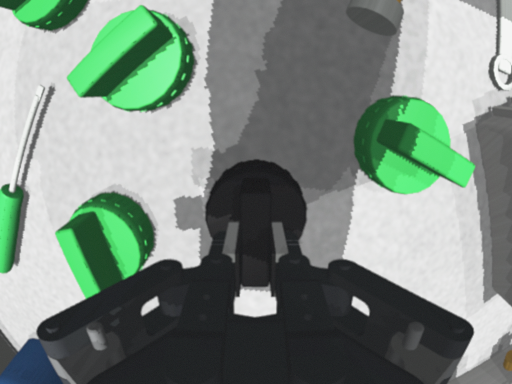

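Call:
apply_moves(rows=[{"delta_pos":[-3,0,0],"roll":0,"jaw":1},{"delta_pos":[-5,0,0],"roll":0,"jaw":1},{"delta_pos":[-5,0,0],"roll":0,"jaw":1}])

```text
time: 4.47
tcp_pos: [0.4835, -0.1637, 0.1811]
tcp_rot: [-0.4, 0.581, 0.4, 0.585]
wrist_force: [0.5, -0.6, -0.6]
width: 0.0136
```

Run:
```python
from h import *
plan([.5575,.1225,.19],94.6)
im,s=snap('wrist','w5')
```

```text
t 4.475 tcp [ 0.4835 -0.1637  0.1811] F [ 0.5 -0.6 -0.6] w 0.0136 q6 [-0.472  0.29  -0.274  1.003  0.003 -0.104]
toolz yaw 68.91 x [ 0.0043  0.0016 -1.    ]
0 [-0.15, 0.57, 4.89] roll -0.075
1 [-0.15, 0.2, 4.92] roll -0.075
2 [-0.15, -0.17, 4.92] roll -0.075
3 [-0.15, -0.54, 4.9] roll -0.075
4 [-0.15, -0.9, 4.84] roll -0.075
5 [-0.15, -1.26, 4.76] roll -0.075
```

View pics/w5_raw.png

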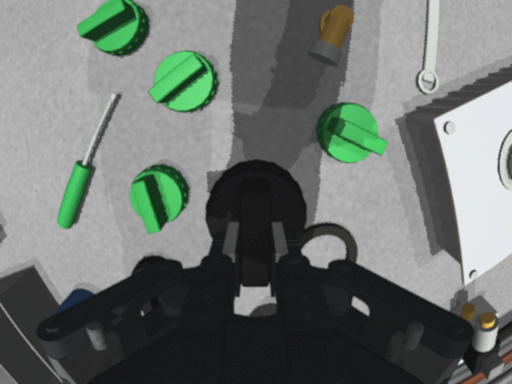

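Run:
```python
from h import *
m=cams.camera_model('wrist');T=m['T_tool_cam'];K=m['camera_matrix']
def toolpt(px,x):
    u=(px[0]-K[0,2])/K[0,0];v=(px[1]-K[1,2])/K[1,1];r=np.hypot(u,v);k=np.sin(r)/r
    d=T[:3,:3]@np.array([u*k,-v*k,-np.cos(r)]);o=T[:3,3];return o+d*(x-o[0])/d[0]
for x,l in((.0518,'under'),(.0218,'top')):
    print(l,[toolpt(p,x).round(4) for p in((256,160),(206,208),(306,208))])
print('bar far end', [toolpt(p,-.0102).round(4) for p in((243,285),(270,285),(256,285))])
```

```text
under [array([0.0518, 0.0312, 0.    ]), array([ 0.0518, -0.0036, -0.036 ]), array([ 0.0518, -0.0037,  0.0361])]
top [array([ 0.0218,  0.0368, -0.0001]), array([ 0.0218,  0.0072, -0.0307]), array([0.0218, 0.0072, 0.0305])]
bar far end [array([-0.0102, -0.0267, -0.0074]), array([-0.0102, -0.0267,  0.0076]), array([-0.0102, -0.0267, -0.0002])]
```

Run:
```python
import cv2
im=cv2.imread('pics/w5_raw.png');c=cv2.resize(im[150:310,180:340],None,fx=4,fy=4,interpolation=cv2.INTER_CUBIC)
cv2.imwrite('pics/w5c.png',cv2.convertScaleAbs(c,alpha=2.5,beta=20))
```

```text
(no output)
```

View pics/w5c.png

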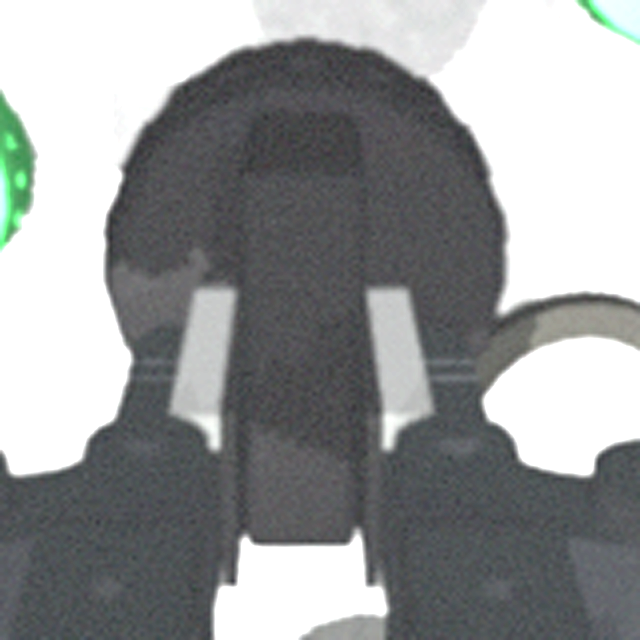

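Call:
apply_moves(rows=[{"delta_pos":[-0.2,0.57,4.89],"roll":-0.075,"jaw":1},{"delta_pos":[-0.2,0.2,4.92],"roll":-0.075,"jaw":1},{"delta_pos":[-0.2,-0.17,4.92],"roll":-0.075,"jaw":1}])

```text
time: 4.9
tcp_pos: [0.5252, -0.0221, 0.1954]
tcp_rot: [-0.468, 0.531, 0.458, 0.538]
wrist_force: [-0.1, -0.0, -2.2]
width: 0.0137
```

Run:
```python
from h import *
plan([.5575,.1225,.19],94.6)
im,s=snap('wrist','w6')
```

```text
t 4.9 tcp [ 0.5252 -0.0221  0.1954] F [-0.1 -0.  -2.2] w 0.0137 q6 [-0.18   0.297 -0.226  1.031 -0.002 -0.037]
toolz yaw 81.79 x [ 0.0166 -0.0047 -0.9999]
0 [0.18, -0.38, 4.93] roll -0.075
1 [0.18, -0.74, 4.88] roll -0.075
2 [0.18, -1.1, 4.82] roll -0.075
```

View pics/w6_raw.png

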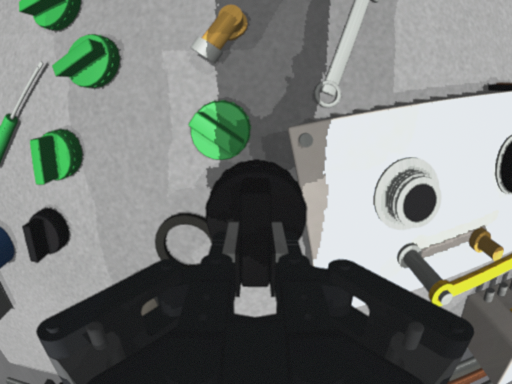

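Run:
```python
from h import *
m=cams.camera_model('wrist');T=m['T_tool_cam'];K=m['camera_matrix']
def toolpt(px,x):
    u=(px[0]-K[0,2])/K[0,0];v=(px[1]-K[1,2])/K[1,1];r=np.hypot(u,v);k=np.sin(r)/r
    d=T[:3,:3]@np.array([u*k,-v*k,-np.cos(r)]);o=T[:3,3];return o+d*(x-o[0])/d[0]
print([toolpt(p,-.0102).round(4) for p in((255.5,192.5),(256,285.2))])
im=cv2.imread('pics/w6_raw.png');cv2.imwrite('pics/w6c.png',cv2.resize(im[145:305,365:512],None,fx=4.5,fy=4.5,interpolation=cv2.INTER_CUBIC)[:600])
```

```text
[array([-0.0102,  0.0271, -0.0004]), array([-0.0102, -0.0266, -0.0001])]
```

View pics/w6c.png

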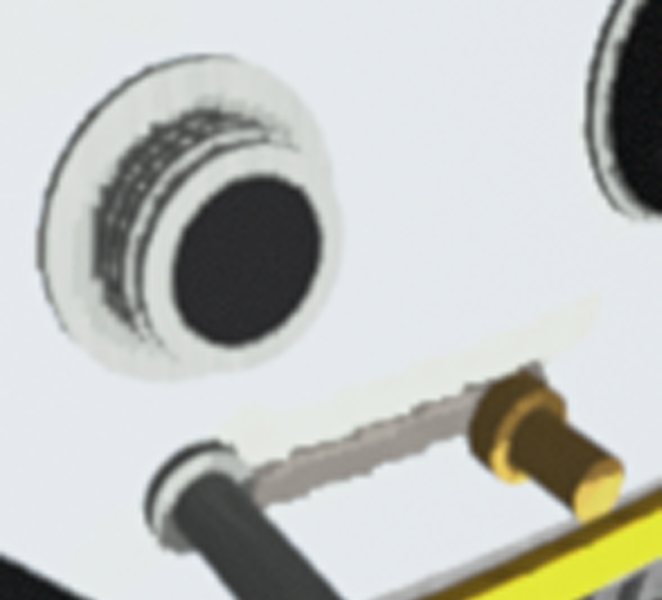

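```bash
cat >> h.py <<'E'
def circ(P):
    P=np.array(P)[:,:2];A=np.c_[2*P,np.ones(len(P))];b=(P**2).sum(1);x=np.linalg.lstsq(A,b,rcond=None)[0];return x[:2],np.sqrt(x[2]+x[:2]@x[:2])
E
python3 - <<'E'
from h import *
s=manip.sense();im=cv2.imread('pics/w6_raw.png')
g=(im.max(2)<110).astype(np.uint8);g[:175]=0;g[230:]=0;g[:,:396]=0;g[:,442:]=0
c=max(cv2.findContours(g,0,1)[0],key=cv2.contourArea);print(cv2.boundingRect(c))
print('hole',circ([onz('wrist',p[0],.117,s) for p in c]))
# corner screws & cover edge front: bright mask lines
E
```

```text
(403, 184, 33, 38)
hole (array([0.55787464, 0.12815362]), np.float64(0.017523507006019255))
```

Run:
```python
from h import *
plan([.5575,.1225,.195],94.6)
im,s=snap('wrist','w7')
g=(im.max(2)<110).astype(np.uint8);g[:175]=0;g[230:]=0;g[:,:396]=0;g[:,442:]=0
c=max(cv2.findContours(g,0,1)[0],key=cv2.contourArea);print(cv2.boundingRect(c))
print('hole',circ([onz('wrist',p[0],.117,s) for p in c]))
```

```text
t 4.95 tcp [ 0.5261 -0.0169  0.1957] F [-1.1  5.4 -1.1] w 0.0132 q6 [-0.172  0.297 -0.224  1.032  0.002 -0.036]
toolz yaw 82.19 x [ 0.0175 -0.0015 -0.9998]
0 [0.02, -0.41, 4.75] roll -0.072
1 [0.02, -0.75, 4.7] roll -0.072
2 [0.02, -1.08, 4.64] roll -0.072
(398, 185, 33, 38)
hole (array([0.55766886, 0.12204483]), np.float64(0.01742352109862551))
```

Call:
apply_moves(rows=[{"delta_pos":[-0.1,-0.4,4.6],"roll":-0.072,"jaw":1},{"delta_pos":[-0.1,-0.75,4.6],"roll":-0.072,"jaw":1},{"delta_pos":[-0.1,-0.9,3.0],"roll":-0.072,"jaw":1},{"delta_pos":[0,0,0],"roll":0,"jaw":1}])

```text
time: 5.5
tcp_pos: [0.5558, 0.1035, 0.197]
tcp_rot: [0.525, -0.476, -0.515, -0.482]
wrist_force: [-0.1, -0.6, -2.1]
width: 0.0134
```

Run:
```python
from h import *
plan([.558,.122,.195],94.6)
im,s=snap('wrist','w8')
im,s=snap('top','t1',(95,125,225,215),6)
```

```text
t 5.5 tcp [0.5558 0.1035 0.197 ] F [-0.1 -0.6 -2.1] w 0.0134 q6 [ 0.058  0.371 -0.113  1.071 -0.005 -0.024]
toolz yaw 94.7 x [ 0.0157 -0.0043 -0.9999]
0 [0.2, -0.37, 1.82] roll 0.002
```

View pics/w8_raw.png

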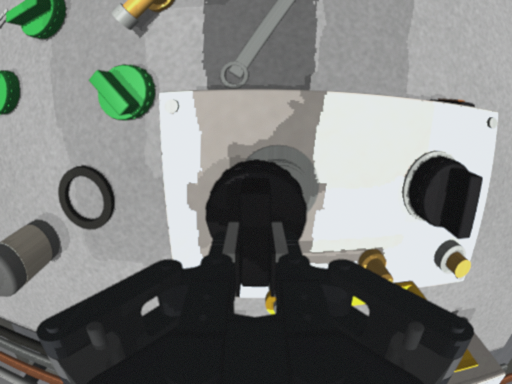

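View pics/t1.png

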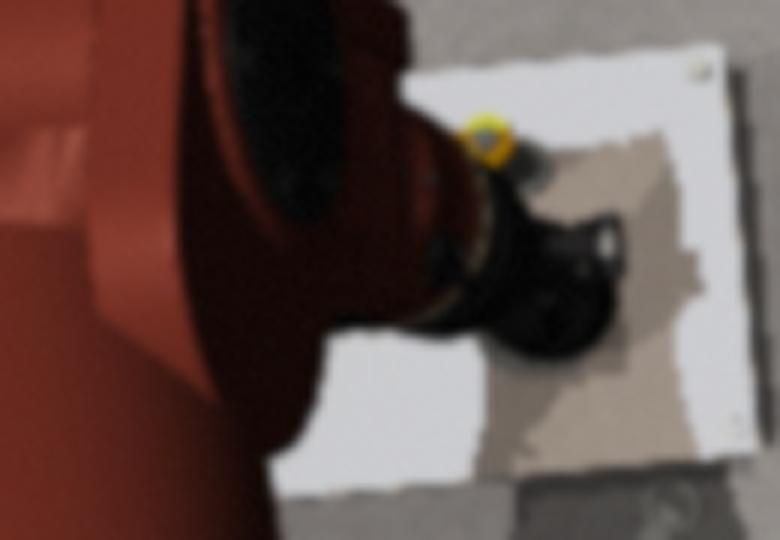

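Run:
```python
from h import *
s=manip.sense()
a=onz('wrist',(175,106),.092,s);b=onz('wrist',(491,122),.092,s);d=b-a
print(a,b,np.linalg.norm(d),np.degrees(np.arctan2(d[1],d[0]))-90)
plan([.558,.122,.178],94.6)
```

```text
[0.49283323 0.02678244 0.092     ] [0.46799099 0.34481087 0.092     ] 0.3189972086669557 4.4664897787409075
t 5.6 tcp [0.5553 0.1017 0.197 ] F [-0.3 -0.1 -0.6] w 0.0137 q6 [ 0.055  0.37  -0.114  1.071 -0.006 -0.024]
toolz yaw 94.52 x [ 0.0151 -0.0049 -0.9999]
0 [1.9, -0.43, 2.0] roll -0.001
```

Call:
apply_moves(rows=[{"delta_pos":[0,-0.3,1.0],"roll":0,"jaw":1},{"delta_pos":[0.6,-0.15,1.0],"roll":0,"jaw":1},{"delta_pos":[0.6,0,0],"roll":0,"jaw":1},{"delta_pos":[0,0,0],"roll":0,"jaw":1}])

```text
time: 6.1
tcp_pos: [0.5581, 0.1208, 0.1836]
tcp_rot: [0.523, -0.479, -0.513, -0.483]
wrist_force: [-0.0, 0.2, -0.9]
width: 0.0133
```

Run:
```python
from h import *
plan([.5572,.1223,.175],94.5)
im,s=snap('scene','s1',(280,190,480,340),4)
im,s=snap('wrist','w9',(180,120,340,240),5)
```

```text
t 6.1 tcp [0.5581 0.1208 0.1836] F [-0.   0.2 -0.9] w 0.0133 q6 [ 0.089  0.392 -0.117  1.048 -0.007  0.015]
toolz yaw 94.25 x [ 0.014  -0.0054 -0.9999]
0 [0.86, 0.08, 0.16] roll -0.004
```

View pics/s1.png

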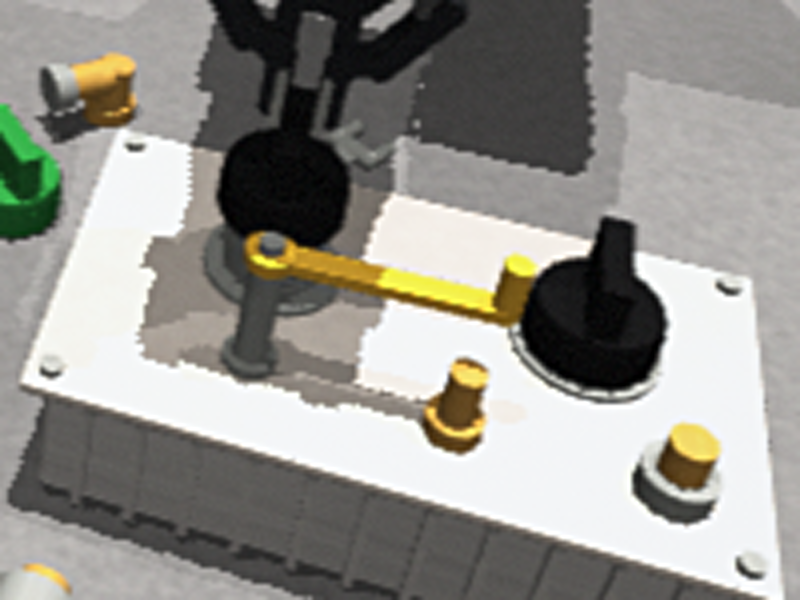

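View pics/w9.png

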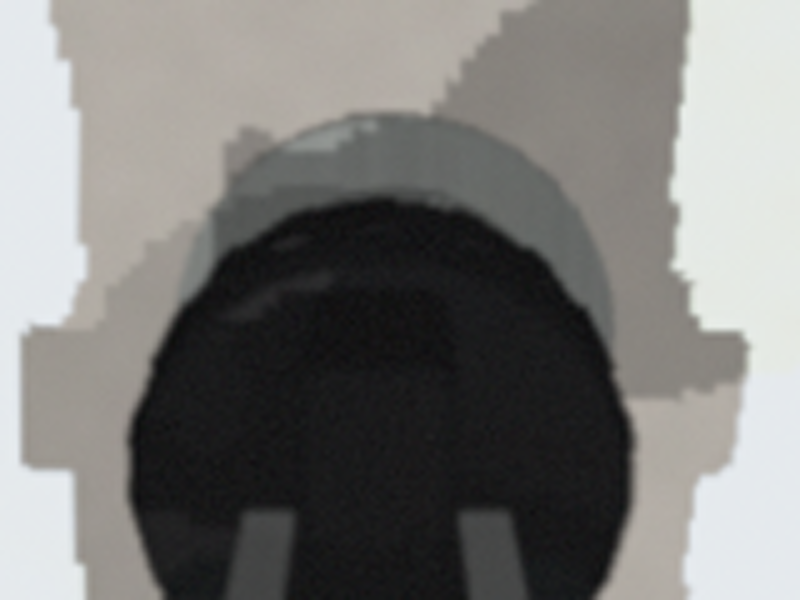

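Run:
```python
from h import *
s=manip.sense()
P=[onz('wrist',(x/5+180-.4,y/5+120-.4),.094,s) for x,y in[(182,282),(300,135),(350,118),(400,112),(450,122),(500,148),(570,212),(600,265),(612,320)]]
c,r=circ(P);print(c,r)
P=np.array(P)[:,:2]
for R0 in(.037,.038,.039):
    from scipy.optimize import least_squares
    o=least_squares(lambda c:np.linalg.norm(P-c,axis=1)-R0,[.558,.122]);print(R0,o.x,o.cost**.5)
```

```text
[0.55715845 0.1221144 ] 0.03615463210889712
0.037 [0.55815785 0.12195213] 0.0012081524709487677
0.038 [0.55934176 0.12177847] 0.0018593084907761535
0.039 [0.56053696 0.1216145 ] 0.0025955604820373183
```

Call:
apply_moves(rows=[{"delta_pos":[0.5,0.05,0.16],"roll":-0.004,"jaw":1},{"delta_pos":[0.5,0,0],"roll":0,"jaw":1},{"delta_pos":[0.3,0,0],"roll":0,"jaw":1}])

```text
time: 6.58
tcp_pos: [0.5582, 0.1221, 0.1707]
tcp_rot: [0.524, -0.478, -0.514, -0.482]
wrist_force: [0.2, -0.3, -1.5]
width: 0.0133
```

Run:
```python
from h import *
plan([.5575,.1222,.165],94.5)
```

```text
t 6.575 tcp [0.5582 0.1221 0.1707] F [ 0.2 -0.3 -1.5] w 0.0133 q6 [ 0.091  0.401 -0.14   1.015 -0.007  0.013]
toolz yaw 94.47 x [ 0.0156 -0.0053 -0.9999]
0 [0.57, 0.07, 0.02] roll -0.001
```

Call:
apply_moves(rows=[{"delta_pos":[0.5,0.07,0],"roll":0,"jaw":1},{"delta_pos":[0.5,0,0],"roll":0,"jaw":1}])

```text
time: 6.82
tcp_pos: [0.5577, 0.1219, 0.1601]
tcp_rot: [0.524, -0.478, -0.514, -0.483]
wrist_force: [0.1, -0.9, -1.7]
width: 0.0139
```

Call:
apply_moves(rows=[{"delta_pos":[0.5,0,0],"roll":0,"jaw":1},{"delta_pos":[0.4,0,0],"roll":0,"jaw":1}])

```text
time: 7.08
tcp_pos: [0.5593, 0.122, 0.1526]
tcp_rot: [0.525, -0.477, -0.513, -0.483]
wrist_force: [-7.0, -0.3, 39.0]
width: 0.0132
```

Run:
```python
from h import *
plan([.5575,.1222,.155],94.5)
im,s=snap('scene','s2',(280,190,480,340),4)
```

```text
t 7.075 tcp [0.5593 0.122  0.1526] F [-7.  -0.3 39. ] w 0.0132 q6 [ 0.091  0.414 -0.17   0.968 -0.007  0.013]
toolz yaw 94.46 x [ 0.0194 -0.005  -0.9998]
0 [-0.24, 0.17, 0.04] roll -0.001
```

View pics/s2.png

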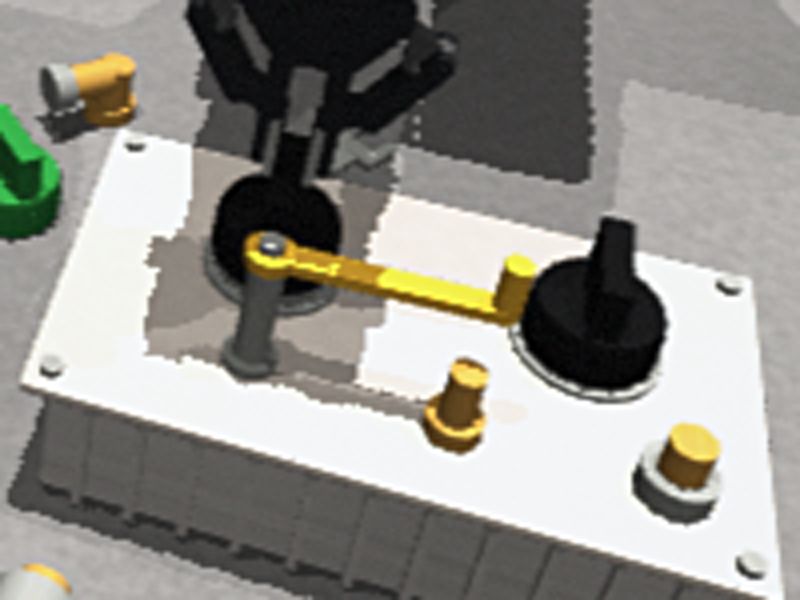

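Call:
apply_moves(rows=[{"delta_pos":[-0.1,0.1,0],"roll":0,"jaw":1},{"delta_pos":[0.05,0,0],"roll":0.1,"jaw":1},{"delta_pos":[0.08,0,0],"roll":0.1,"jaw":1}], force=80)

```text
time: 7.5
tcp_pos: [0.5588, 0.1219, 0.1529]
tcp_rot: [-0.473, 0.526, 0.461, 0.535]
wrist_force: [-0.2, 0.2, -1.5]
width: 0.0128
```

Run:
```python
from h import *
s,M=st();print(s['moment'])
```

```text
t 7.5 tcp [0.5588 0.1219 0.1529] F [-0.2  0.2 -1.5] w 0.0128 q6 [ 0.091  0.411 -0.174  0.965 -0.007  0.218]
toolz yaw 82.71 x [ 0.0214 -0.0049 -0.9998]
[ 0.03165828  0.10338196 -0.01550753]
```

Call:
apply_moves(rows=[{"delta_pos":[0.2,0,0],"roll":0.1,"jaw":1},{"delta_pos":[0.12,0,0],"roll":0.1,"jaw":1}])

```text
time: 7.75
tcp_pos: [0.5591, 0.1218, 0.1499]
tcp_rot: [-0.416, 0.571, 0.404, 0.581]
wrist_force: [-1.7, -0.6, 5.8]
width: 0.0129
```

Run:
```python
from h import *
s,M=st();print(s['moment'])
```

```text
t 7.75 tcp [0.5591 0.1218 0.1499] F [-1.7 -0.6  5.8] w 0.0129 q6 [ 0.091  0.413 -0.178  0.957 -0.007  0.425]
toolz yaw 70.87 x [ 0.0222 -0.0052 -0.9997]
[-0.16351124  0.43395626  0.0100915 ]
```

Call:
apply_moves(rows=[{"delta_pos":[0.12,0,0],"roll":0.1,"jaw":1},{"delta_pos":[0.08,0,0],"roll":0.1,"jaw":1}])

```text
time: 8.0
tcp_pos: [0.5584, 0.1216, 0.1482]
tcp_rot: [-0.354, 0.61, 0.343, 0.621]
wrist_force: [-3.5, -0.8, 4.5]
width: 0.0122
```

Run:
```python
from h import *
s,M=st();print(s['moment'])
```

```text
t 8.0 tcp [0.5584 0.1216 0.1482] F [-3.5 -0.8  4.5] w 0.0122 q6 [ 0.091  0.414 -0.182  0.954 -0.008  0.631]
toolz yaw 59.03 x [ 0.0211 -0.0057 -0.9998]
[-0.17492721  1.09156426  0.06646377]
```

Run:
```python
from h import *
im,s=snap('wrist','w10',(180,120,340,300),3)
im,s=snap('scene','s3',(280,190,480,340),4)
```

```text
(no output)
```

View pics/w10_raw.png

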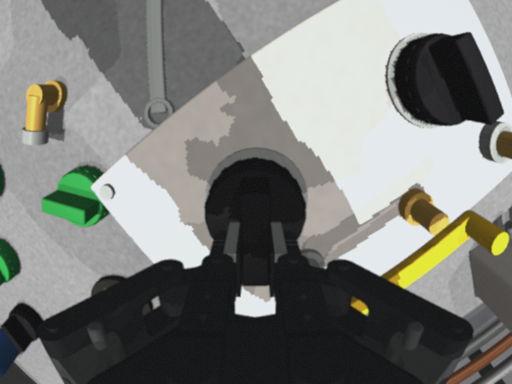

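View pics/s3.png

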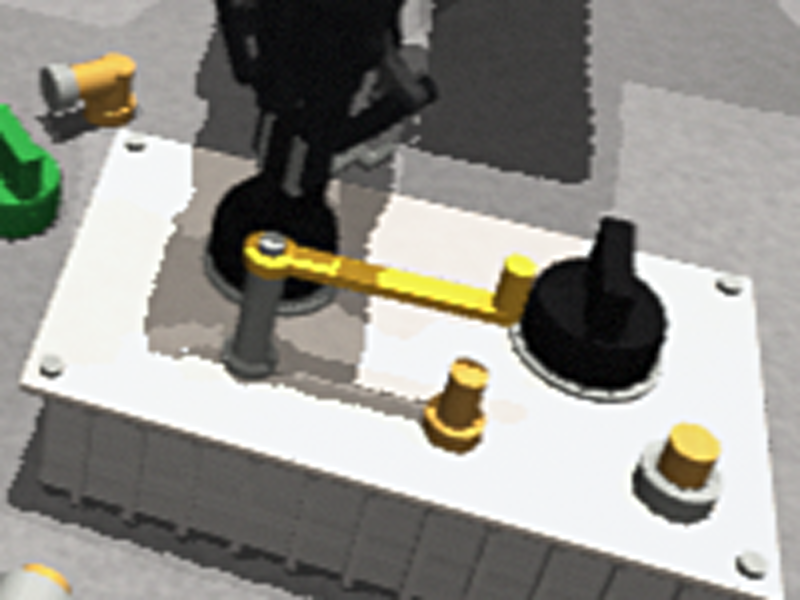

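The cap has turned 35° with no binding and the bar is still straight in the pads, so this is the right cap. I'll keep turning.

Call:
apply_moves(rows=[{"delta_pos":[0.1,0,0],"roll":0.1,"jaw":1},{"delta_pos":[0.1,0,0],"roll":0.1,"jaw":1},{"delta_pos":[0.1,0,0],"roll":0.1,"jaw":1}])

```text
time: 8.48
tcp_pos: [0.558, 0.1225, 0.1458]
tcp_rot: [-0.257, 0.654, 0.249, 0.667]
wrist_force: [-0.4, 0.4, 5.1]
width: 0.0125
```

Run:
```python
from h import *
s,M=st();print(s['moment'])
```

```text
t 8.475 tcp [0.558  0.1225 0.1458] F [-0.4  0.4  5.1] w 0.0125 q6 [ 0.091  0.416 -0.186  0.948 -0.006  0.929]
toolz yaw 42.0 x [ 0.0211 -0.0037 -0.9998]
[0.07996816 0.35074114 0.08949666]
```

52.5° turned and sinking as expected.

Call:
apply_moves(rows=[{"delta_pos":[0.12,0,0],"roll":0.1,"jaw":1},{"delta_pos":[0.1,0,0],"roll":0.1,"jaw":1}])

```text
time: 8.72
tcp_pos: [0.5589, 0.1235, 0.1453]
tcp_rot: [-0.189, 0.674, 0.183, 0.69]
wrist_force: [-3.1, 0.7, 11.1]
width: 0.0127
```

Run:
```python
from h import *
s,M=st();print(s['moment'])
```

```text
t 8.725 tcp [0.5589 0.1235 0.1453] F [-3.1  0.7 11.1] w 0.0127 q6 [ 0.092  0.416 -0.187  0.944 -0.004  1.13 ]
toolz yaw 30.56 x [ 0.0238 -0.0021 -0.9997]
[-0.03462626  0.78684352  0.19464844]
```

Call:
apply_moves(rows=[{"delta_pos":[0.05,0,0],"roll":0.1,"jaw":1},{"delta_pos":[0,0,0],"roll":0.06,"jaw":1}])

```text
time: 8.98
tcp_pos: [0.5582, 0.1232, 0.1454]
tcp_rot: [-0.134, 0.687, 0.129, 0.703]
wrist_force: [-4.0, -1.2, 3.1]
width: 0.0123
```

Run:
```python
from h import *
s,M=st();print(s['moment'])
im,s=snap('wrist','w11')
im,s=snap('scene','s4',(280,190,480,340),4)
```

```text
t 8.975 tcp [0.5582 0.1232 0.1454] F [-4.  -1.2  3.1] w 0.0123 q6 [ 0.092  0.415 -0.188  0.945 -0.005  1.289]
toolz yaw 21.42 x [ 0.0231 -0.0031 -0.9997]
[-0.41450453  1.42497923  0.50031931]
```

View pics/w11_raw.png

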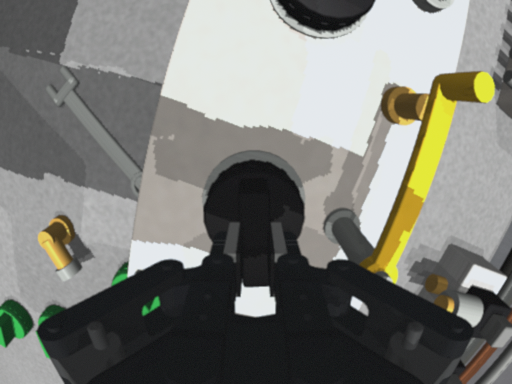

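View pics/s4.png

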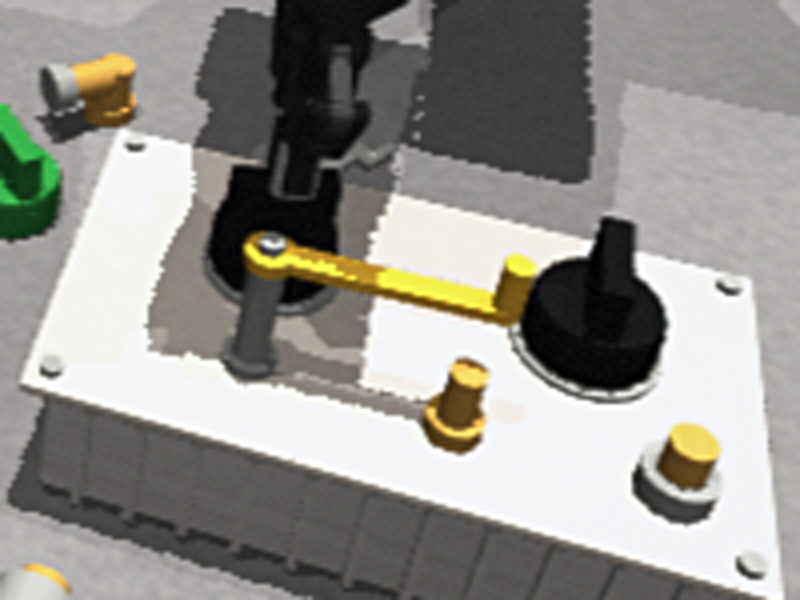

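Call:
apply_moves(rows=[{"delta_pos":[0.1,0,0],"roll":0.05,"jaw":1}])

```text
time: 9.2
tcp_pos: [0.5582, 0.1232, 0.1453]
tcp_rot: [-0.118, 0.69, 0.113, 0.706]
wrist_force: [-6.7, -2.0, 17.8]
width: 0.0128
```

Run:
```python
from h import *
s,M=st();print(s['moment'])
```

```text
t 9.2 tcp [0.5582 0.1232 0.1453] F [-6.7 -2.  17.8] w 0.0128 q6 [ 0.093  0.415 -0.189  0.944 -0.006  1.335]
toolz yaw 18.79 x [ 0.0235 -0.0034 -0.9997]
[-0.39530795  1.59503006  1.13345505]
```

Call:
apply_moves(rows=[{"delta_pos":[0,0,0],"roll":-0.02,"jaw":3.5},{"delta_pos":[0,0,0],"roll":0,"jaw":3.5},{"delta_pos":[-3,0,0],"roll":0,"jaw":3.5},{"delta_pos":[-4,0,0],"roll":0,"jaw":3.5},{"delta_pos":[-4,0,0],"roll":0,"jaw":3.5}])

```text
time: 9.82
tcp_pos: [0.5543, 0.1235, 0.2543]
tcp_rot: [-0.128, 0.69, 0.123, 0.702]
wrist_force: [0.5, 0.1, 0.3]
width: 0.0351
```

Run:
```python
from h import *
st()
im,s=snap('wrist','w12')
im,s=snap('scene','s5',(280,190,480,340),4)
```

```text
t 9.825 tcp [0.5543 0.1235 0.2543] F [0.5 0.1 0.3] w 0.0351 q6 [ 9.300e-02  3.450e-01  1.000e-03  1.209e+00 -5.000e-03  1.308e+00]
toolz yaw 20.42 x [ 0.0183 -0.0034 -0.9998]
```

View pics/w12_raw.png

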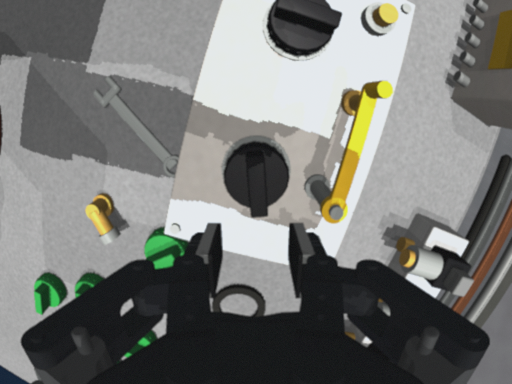

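View pics/s5.png

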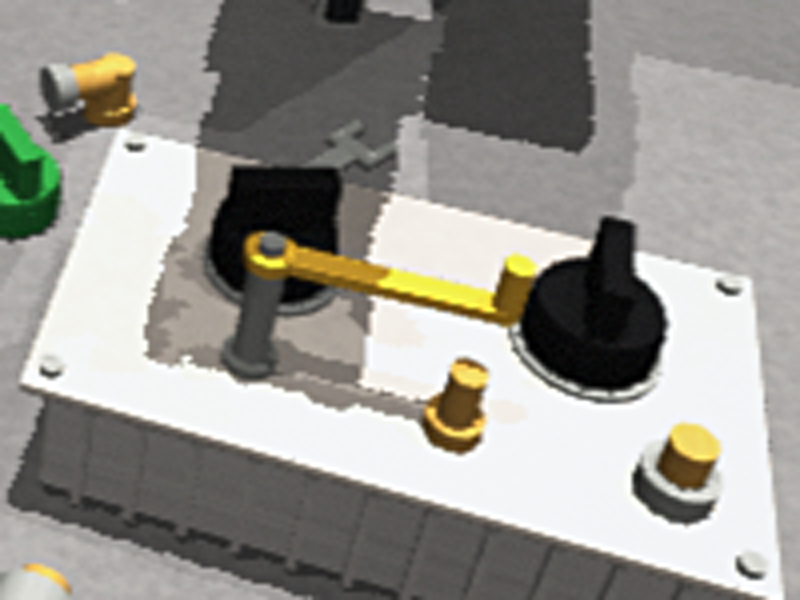

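Run:
```python
from h import *
im,s=snap('wrist','w13',(320,60,420,240),3)
cv2.imwrite('pics/w13.png',cv2.resize(im[65:235,310:410],None,fx=3.5,fy=3.5,interpolation=cv2.INTER_CUBIC))
hsv=cv2.cvtColor(im,cv2.COLOR_BGR2HSV)
print(s['tcp_pos'])
print('tab',onz('wrist',(381,89),.1935,s),'piv',onz('wrist',(335,211),.17,s))
print(proj('wrist',[.6173,.2357,.1935],s),proj('wrist',[.629,.129,.17],s),proj('wrist',[.558,.1225,.156],s))
plan([.617,.2353,.25],6.3)
```

```text
[0.55674786 0.12375579 0.257703  ]
tab [0.61729338 0.23495082 0.1935    ] piv [0.63144362 0.12798274 0.17      ]
[381.33514344  88.11799789] [333.07472693 209.11652053] [253.60293769 184.5615189 ]
t 9.975 tcp [0.5559 0.1236 0.2554] F [ 0.2 -0.7 -0.2] w 0.035 q6 [ 9.400e-02  3.430e-01  1.000e-03  1.206e+00 -5.000e-03  1.308e+00]
toolz yaw 20.41 x [ 0.023  -0.0031 -0.9997]
0 [0.18, 2.78, 3.21] roll 0.082
1 [0.18, 3.03, 2.97] roll 0.082
2 [0.18, 3.26, 2.71] roll 0.082
```

View pics/w13.png

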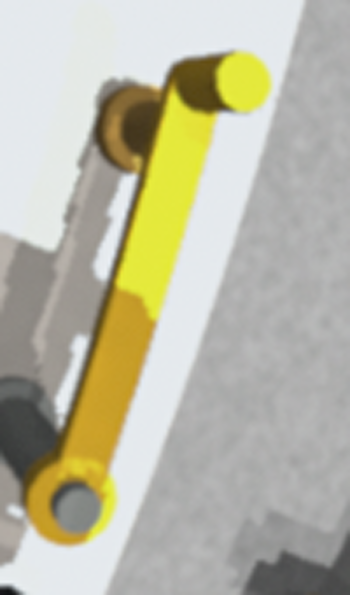

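Call:
apply_moves(rows=[{"delta_pos":[0,2.78,3.21],"roll":0.082,"jaw":3.5},{"delta_pos":[0,3.03,2.97],"roll":0.082,"jaw":3.5},{"delta_pos":[0,3.2,2.7],"roll":0.082,"jaw":3.5},{"delta_pos":[0,0,0],"roll":0,"jaw":3.5}])

```text
time: 10.48
tcp_pos: [0.6179, 0.2369, 0.251]
tcp_rot: [-0.038, 0.7, 0.035, 0.712]
wrist_force: [-1.5, 0.1, 0.0]
width: 0.0348
```

Run:
```python
from h import *
plan([.617,.235,.215],6.3)
```

```text
t 10.475 tcp [0.6179 0.2369 0.251 ] F [-1.5  0.1  0. ] w 0.0348 q6 [ 0.26   0.54   0.298  1.312 -0.009  1.728]
toolz yaw 5.92 x [ 0.0178 -0.0043 -0.9998]
0 [3.6, -0.18, -0.11] roll -0.007
```

Call:
apply_moves(rows=[{"delta_pos":[2.0,-0.18,-0.1],"roll":0,"jaw":3.5},{"delta_pos":[1.8,0,-0.03],"roll":0,"jaw":3.5},{"delta_pos":[0,0,0],"roll":0,"jaw":3.5}])

```text
time: 10.85
tcp_pos: [0.6157, 0.2333, 0.2084]
tcp_rot: [-0.04, 0.702, 0.035, 0.711]
wrist_force: [-0.8, 0.3, 0.2]
width: 0.0349
```

Run:
```python
from h import *
plan([.617,.235,.187],6.3)
im,s=snap('wrist','w14')
print(proj('wrist',[.617,.235,.1935],s))
```

```text
t 10.85 tcp [0.6157 0.2333 0.2084] F [-0.8  0.3  0.2] w 0.0349 q6 [ 0.256  0.551  0.205  1.214 -0.009  1.72 ]
toolz yaw 6.13 x [ 0.013  -0.006  -0.9999]
0 [2.14, 0.15, 0.15] roll -0.003
[257.80701595 220.00569494]
```

View pics/w14_raw.png

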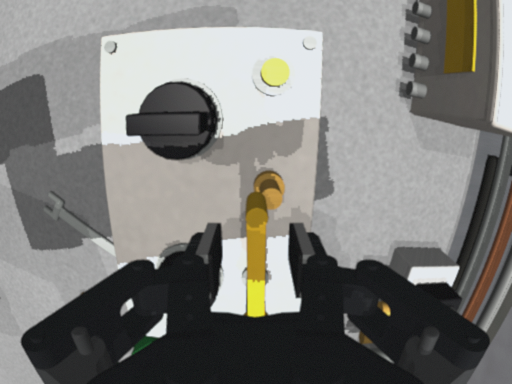

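Run:
```python
import cv2
im=cv2.imread('pics/w14_raw.png');c=cv2.resize(im[155:325,200:320],None,fx=3.5,fy=3.5,interpolation=cv2.INTER_CUBIC)
cv2.imwrite('pics/w14c.png',cv2.convertScaleAbs(c,alpha=1.5,beta=10))
```

```text
(no output)
```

View pics/w14c.png

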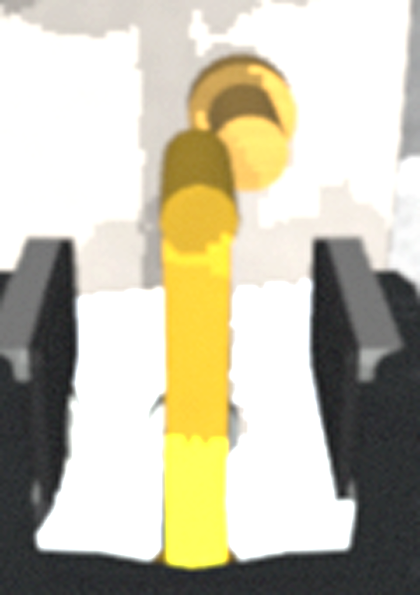

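Call:
apply_moves(rows=[{"delta_pos":[1.1,0.2,0.12],"roll":0,"jaw":3.5},{"delta_pos":[1.1,0,0],"roll":0,"jaw":3.5},{"delta_pos":[0,0,0],"roll":0,"jaw":2.2},{"delta_pos":[0,0,0],"roll":0,"jaw":2.2}])

```text
time: 11.4
tcp_pos: [0.6181, 0.2352, 0.1872]
tcp_rot: [-0.04, 0.701, 0.036, 0.712]
wrist_force: [0.2, 0.2, -1.0]
width: 0.0219
```

```bash
cat >> h.py <<'E'
def arc(th0,th1,n,piv=(.629,.129),r=.108,z=.187):
    s,M=st();p=s['tcp_pos'].copy();y0=np.arctan2(M[1,2],M[0,2])
    for i in range(n):
        th=np.radians(th0+(th1-th0)*(i+1)/n);b=np.radians(184.5)-th
        t=np.array([piv[0]+r*np.cos(b),piv[1]+r*np.sin(b),z]);yaw=b-np.pi/2
        d=t-p;zz=np.array([np.cos(y0),np.sin(y0),0]);x=np.array([0,0,-1.]);y=np.cross(zz,x)
        print(i,[round(float(d@v*100),2)for v in(x,y,zz)],'roll',round(y0-yaw,3),'th',np.degrees(th).round(1))
        p=t;y0=yaw
E
python3 - <<'E'
from h import *
arc(88,58,5)
E
```

```text
t 11.4 tcp [0.6181 0.2352 0.1872] F [ 0.2  0.2 -1. ] w 0.0219 q6 [ 0.258  0.563  0.171  1.164 -0.009  1.722]
toolz yaw 6.13 x [ 0.016  -0.0054 -0.9999]
0 [0.02, 0.06, -1.25] roll -0.111 th 82.0
1 [0.0, -0.06, -1.13] roll -0.105 th 76.0
2 [0.0, -0.06, -1.13] roll -0.105 th 70.0
3 [0.0, -0.06, -1.13] roll -0.105 th 64.0
4 [0.0, -0.06, -1.13] roll -0.105 th 58.0
```

Call:
apply_moves(rows=[{"delta_pos":[0,0,-1.2],"roll":-0.11,"jaw":2.2},{"delta_pos":[0,-0.06,-1.15],"roll":-0.105,"jaw":2.2},{"delta_pos":[0,-0.06,-1.15],"roll":-0.105,"jaw":2.2},{"delta_pos":[0,-0.06,-1.15],"roll":-0.105,"jaw":2.2}])

```text
time: 11.9
tcp_pos: [0.5747, 0.2212, 0.188]
tcp_rot: [-0.194, 0.675, 0.187, 0.687]
wrist_force: [-0.0, 0.1, -0.4]
width: 0.0219
```

Run:
```python
from h import *
arc(64,34,5)
im,s=snap('wrist','w15')
```

```text
t 11.9 tcp [0.5747 0.2212 0.188 ] F [-0.   0.1 -0.4] w 0.0219 q6 [ 0.254  0.47   0.018  1.101 -0.009  1.28 ]
toolz yaw 31.22 x [ 0.0194 -0.0047 -0.9998]
0 [0.1, 0.05, -1.13] roll -0.092 th 58.0
1 [0.0, -0.06, -1.13] roll -0.105 th 52.0
2 [0.0, -0.06, -1.13] roll -0.105 th 46.0
3 [0.0, -0.06, -1.13] roll -0.105 th 40.0
4 [0.0, -0.06, -1.13] roll -0.105 th 34.0
```

View pics/w15_raw.png

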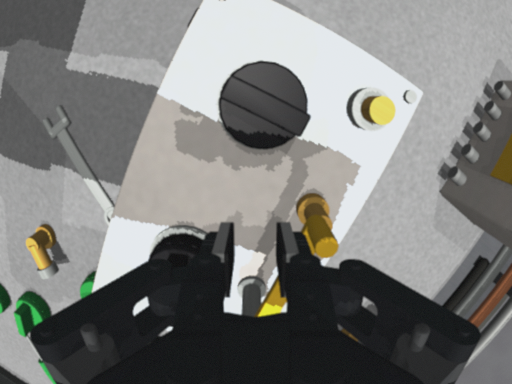

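Run:
```python
from h import *
im,s=snap('scene','s6',(280,190,480,340),4)
im=cv2.imread('pics/w15_raw.png');c=cv2.resize(im[185:325,200:350],None,fx=4,fy=4,interpolation=cv2.INTER_CUBIC)
cv2.imwrite('pics/w15c.png',cv2.convertScaleAbs(c,alpha=1.5,beta=10))
```

```text
(no output)
```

View pics/s6.png

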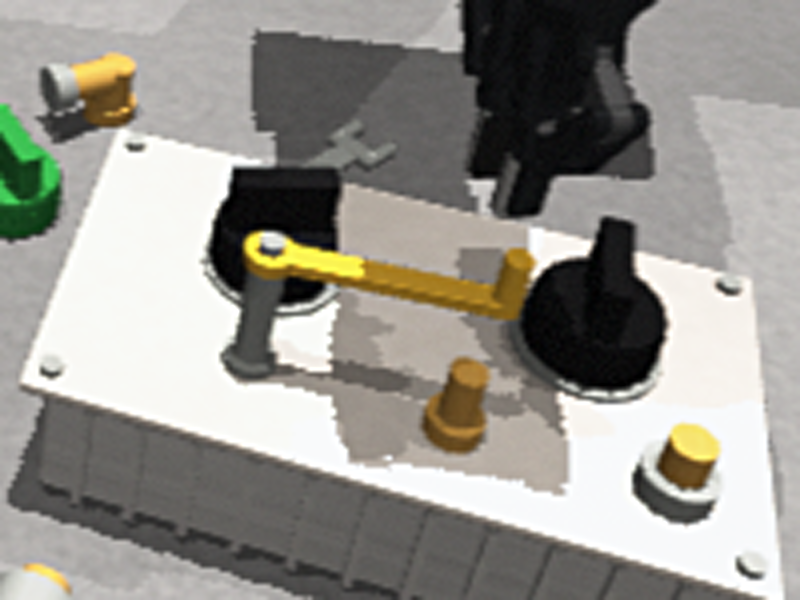

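View pics/w15c.png

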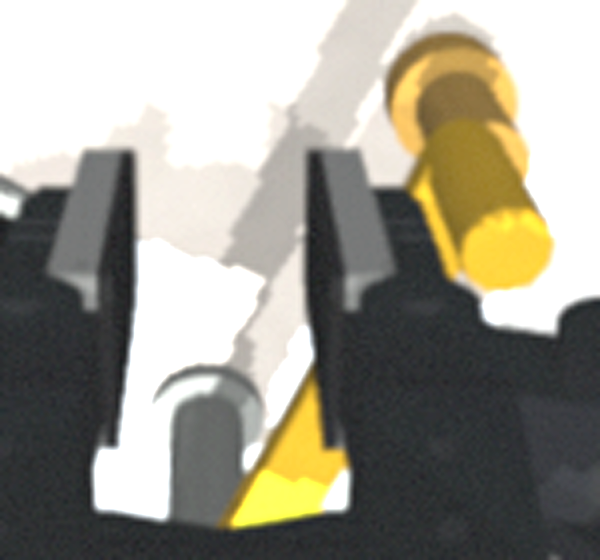

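Run:
```python
from h import *
m=cams.camera_model('wrist');T=m['T_tool_cam'];K=m['camera_matrix']
def toolpt(px,x):
    u=(px[0]-K[0,2])/K[0,0];v=(px[1]-K[1,2])/K[1,1];r=np.hypot(u,v);k=np.sin(r)/r
    d=T[:3,:3]@np.array([u*k,-v*k,-np.cos(r)]);o=T[:3,3];return o+d*(x-o[0])/d[0]
f=lambda p:(p[0]/4+200-.4,p[1]/4+185-.4)
for x in (.014,.010,.005,0,-.01):print(x,[toolpt(f(p),x).round(4) for p in((135,150),(75,150),(50,270),(100,280),(318,150))])
s,M=st()
print('peg top from w15', onz('wrist',f((510,250)),.1935,s))
```

```text
0.014 [array([ 0.014 ,  0.0008, -0.0134]), array([ 0.014 ,  0.0008, -0.0223]), array([ 0.014 , -0.0195, -0.0271]), array([ 0.014 , -0.0211, -0.0194]), array([0.014 , 0.0008, 0.0136])]
0.01 [array([ 0.01  ,  0.0025, -0.013 ]), array([ 0.01  ,  0.0024, -0.0217]), array([ 0.01  , -0.0173, -0.0265]), array([ 0.01  , -0.0189, -0.0189]), array([0.01  , 0.0025, 0.0132])]
0.005 [array([ 0.005 ,  0.0046, -0.0127]), array([ 0.005 ,  0.0045, -0.0211]), array([ 0.005 , -0.0146, -0.0257]), array([ 0.005 , -0.0161, -0.0184]), array([0.005 , 0.0046, 0.0128])]
0 [array([ 0.    ,  0.0067, -0.0123]), array([ 0.    ,  0.0066, -0.0204]), array([ 0.    , -0.0119, -0.0249]), array([ 0.    , -0.0134, -0.0178]), array([0.    , 0.0066, 0.0124])]
-0.01 [array([-0.01  ,  0.0108, -0.0115]), array([-0.01  ,  0.0108, -0.0191]), array([-0.01  , -0.0065, -0.0232]), array([-0.01  , -0.0079, -0.0166]), array([-0.01  ,  0.0108,  0.0115])]
t 12.0 tcp [0.5743 0.221  0.1882] F [-0.3 -0.4  1.1] w 0.0219 q6 [ 0.254  0.47   0.017  1.101 -0.009  1.282]
toolz yaw 31.08 x [ 0.0191 -0.0048 -0.9998]
peg top from w15 [0.61121142 0.23536496 0.1935    ]
```

Run:
```python
from h import *
m=cams.camera_model('wrist');T=m['T_tool_cam'];K=m['camera_matrix']
def toolpt(px,x):
    u=(px[0]-K[0,2])/K[0,0];v=(px[1]-K[1,2])/K[1,1];r=np.hypot(u,v);k=np.sin(r)/r
    d=T[:3,:3]@np.array([u*k,-v*k,-np.cos(r)]);o=T[:3,3];return o+d*(x-o[0])/d[0]
f=lambda p:(p[0]/4+180-.4,p[1]/4+150-.4)
for x in (.014,.005,-.005,-.01,-.015):print(x,[toolpt(f(p),x).round(4) for p in((192,288),(237,288),(368,288),(412,288),(172,412))])
im=cv2.imread('pics/s6_raw.png');cv2.imwrite('pics/s6c.png',cv2.convertScaleAbs(cv2.resize(im[170:260,385:455],None,fx=6.5,fy=6.5,interpolation=cv2.INTER_CUBIC),alpha=2.5,beta=10))
s,M=st()
for tip in(.014,.005,-.005):
  for zz in(.011,-.011):
    for yy in (.011,-.011):
      p=s['tcp_pos']+M@[tip,yy,zz];print(tip,zz,yy,proj('scene',p).round(1),p.round(3))
```

```text
0.014 [array([ 0.014 ,  0.0011, -0.0168]), array([ 0.014 ,  0.0012, -0.0101]), array([0.014 , 0.0012, 0.0092]), array([0.014 , 0.0011, 0.0157]), array([ 0.014 , -0.0197, -0.0206])]
0.005 [array([ 0.005 ,  0.0049, -0.0159]), array([ 0.005 ,  0.0049, -0.0096]), array([0.005 , 0.0049, 0.0086]), array([0.005 , 0.0048, 0.0147]), array([ 0.005 , -0.0148, -0.0195])]
-0.005 [array([-0.005 ,  0.009 , -0.0149]), array([-0.005,  0.009, -0.009]), array([-0.005,  0.009,  0.008]), array([-0.005 ,  0.009 ,  0.0137]), array([-0.005 , -0.0094, -0.0183])]
-0.01 [array([-0.01  ,  0.0111, -0.0144]), array([-0.01  ,  0.0111, -0.0087]), array([-0.01  ,  0.0111,  0.0077]), array([-0.01  ,  0.0111,  0.0132]), array([-0.01  , -0.0067, -0.0177])]
-0.015 [array([-0.015 ,  0.0132, -0.0139]), array([-0.015 ,  0.0132, -0.0084]), array([-0.015 ,  0.0132,  0.0074]), array([-0.015 ,  0.0131,  0.0127]), array([-0.015 , -0.0039, -0.017 ])]
t 12.0 tcp [0.5743 0.221  0.1882] F [-0.3 -0.4  1.1] w 0.0219 q6 [ 0.254  0.47   0.017  1.101 -0.009  1.282]
toolz yaw 31.08 x [ 0.0191 -0.0048 -0.9998]
0.014 0.011 0.011 [409.5 249.3] [0.578 0.236 0.174]
0.014 0.011 -0.011 [398.4 250. ] [0.59  0.217 0.175]
0.014 -0.011 0.011 [404.6 241.5] [0.56  0.225 0.174]
0.014 -0.011 -0.011 [393.8 242.2] [0.571 0.206 0.174]
0.005 0.011 0.011 [410.7 245.8] [0.578 0.236 0.183]
0.005 0.011 -0.011 [399.6 246.5] [0.59  0.217 0.184]
0.005 -0.011 0.011 [405.7 238.1] [0.559 0.225 0.183]
0.005 -0.011 -0.011 [394.9 238.7] [0.571 0.206 0.183]
-0.005 0.011 0.011 [412.  241.9] [0.578 0.236 0.193]
-0.005 0.011 -0.011 [400.8 242.6] [0.589 0.217 0.194]
-0.005 -0.011 0.011 [407.  234.2] [0.559 0.225 0.193]
-0.005 -0.011 -0.011 [396.1 234.8] [0.57  0.206 0.193]
```

View pics/s6c.png

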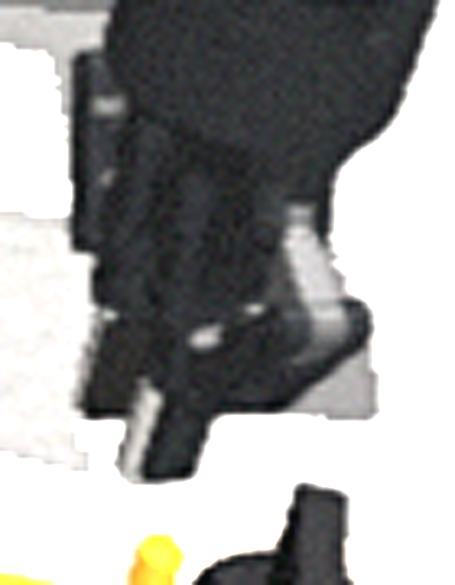

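The fingers passed over the peg: the scene view shows their tips level with its top, and the bar has barely moved. I'll lift, re-measure the peg, and come down lower with the jaws straddling the bar.

Call:
apply_moves(rows=[{"delta_pos":[-2.5,0,0],"roll":0.1,"jaw":3.5},{"delta_pos":[-1.5,0,1.1],"roll":0.1,"jaw":3.5},{"delta_pos":[0,0,1.5],"roll":0.1,"jaw":3.5},{"delta_pos":[0,0,1.5],"roll":0.1,"jaw":3.5},{"delta_pos":[0,0,0],"roll":0,"jaw":3.5}])

```text
time: 12.62
tcp_pos: [0.6156, 0.2354, 0.232]
tcp_rot: [-0.043, 0.698, 0.04, 0.714]
wrist_force: [-0.9, -0.4, -0.0]
width: 0.0349
```

Run:
```python
from h import *
st()
im,s=snap('wrist','w16')
c=cv2.resize(im[155:325,200:320],None,fx=3.5,fy=3.5,interpolation=cv2.INTER_CUBIC)
cv2.imwrite('pics/w16c.png',cv2.convertScaleAbs(c,alpha=1.5,beta=10))
im,s=snap('scene','s7',(280,170,480,320),4)
```

```text
t 12.625 tcp [0.6156 0.2354 0.232 ] F [-0.9 -0.4 -0. ] w 0.0349 q6 [ 0.259  0.535  0.239  1.254 -0.009  1.713]
toolz yaw 6.7 x [ 0.0227 -0.0037 -0.9997]
```

View pics/w16c.png

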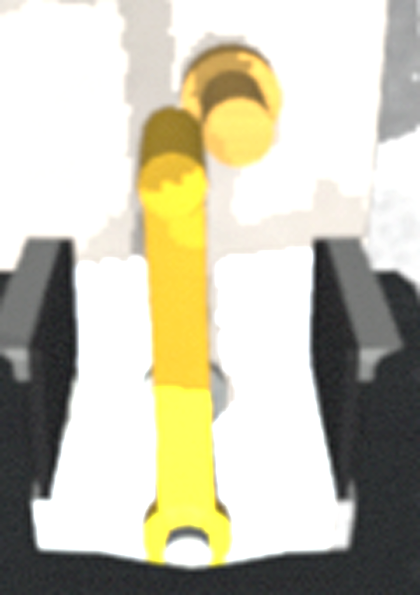

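View pics/s7.png

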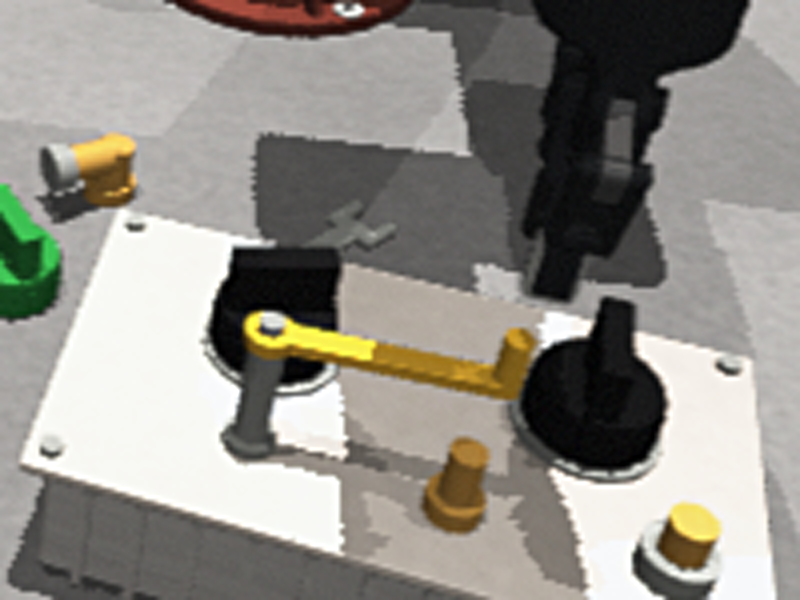

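Run:
```python
from h import *
s,M=st()
w=(172/3.5+200-.4,185/3.5+155-.4); sc=(280+520/4-.4,170+338/4-.4)
print(w,sc)
print('wrist onz',onz('wrist',w,.1935,s),'tri',tri(ray('wrist',w,s),ray('scene',sc)))
print('scene onz',onz('scene',sc,.1935))
for p in ([.612,.2355,.1935],[.6165,.2353,.1935],s['tcp_pos'],s['tcp_pos']+M@[.014,0,0]):print(np.round(p,4),(proj('scene',p)-[280,170])*4+1.6)
wp=((188/3.5+200-.4),(548/3.5+155-.4));sp=(280+271/4-.4,170+323/4-.4)
print('pivot tri',tri(ray('wrist',wp,s),ray('scene',sp)),onz('wrist',wp,.1695,s),onz('scene',sp,.1695))
```

```text
t 12.725 tcp [0.6145 0.2352 0.2319] F [-0.1 -0.6  0.4] w 0.0351 q6 [ 0.259  0.533  0.236  1.254 -0.009  1.71 ]
toolz yaw 6.85 x [ 0.0218 -0.0039 -0.9998]
(248.74285714285713, 207.45714285714286) (409.6, 254.1)
wrist onz [0.61072939 0.23556336 0.1935    ] tri (array([0.61106597, 0.23562164, 0.19153615]), np.float64(0.0015428965616111098))
scene onz [0.61387399 0.23610268 0.1935    ]
[0.612  0.2355 0.1935] [519.14107552 334.92686122]
[0.6165 0.2353 0.1935] [517.41413973 341.20681992]
[0.6145 0.2352 0.2319] [538.96916438 275.33976409]
[0.6148 0.2351 0.2179] [530.8557855  299.12482793]
pivot tri (array([0.62691912, 0.12866286, 0.16972454]), np.float64(0.0006947922445518066)) [0.62681684 0.12806783 0.1695    ] [0.62703235 0.12890781 0.1695    ]
```

Call:
apply_moves(rows=[{"delta_pos":[1.8,0,-0.2],"roll":-0.02,"jaw":3.5},{"delta_pos":[1.8,0,-0.05],"roll":0,"jaw":3.5},{"delta_pos":[0,0,0],"roll":0,"jaw":3.5}])

```text
time: 13.1
tcp_pos: [0.6113, 0.2346, 0.1956]
tcp_rot: [-0.053, 0.698, 0.049, 0.713]
wrist_force: [-0.3, -0.2, -0.4]
width: 0.0354
```

Run:
```python
from h import *
plan([.612,.2355,.170],8.2)
im,s=snap('wrist','w17')
c=cv2.resize(im[155:325,200:320],None,fx=3.5,fy=3.5,interpolation=cv2.INTER_CUBIC)
cv2.imwrite('pics/w17c.png',cv2.convertScaleAbs(c,alpha=1.5,beta=10))
im,s=snap('scene','s8',(280,170,480,320),4)
```

```text
t 13.1 tcp [0.6113 0.2346 0.1956] F [-0.3 -0.2 -0.4] w 0.0354 q6 [ 0.26   0.541  0.155  1.165 -0.009  1.687]
toolz yaw 8.24 x [ 0.0216 -0.0039 -0.9998]
0 [2.56, 0.08, 0.08] roll 0.001
```

View pics/w17c.png

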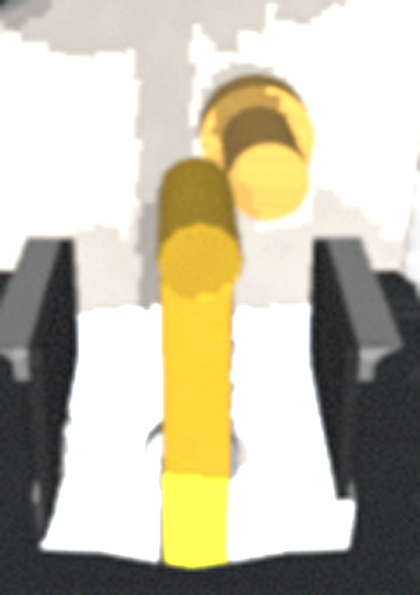

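View pics/s8.png

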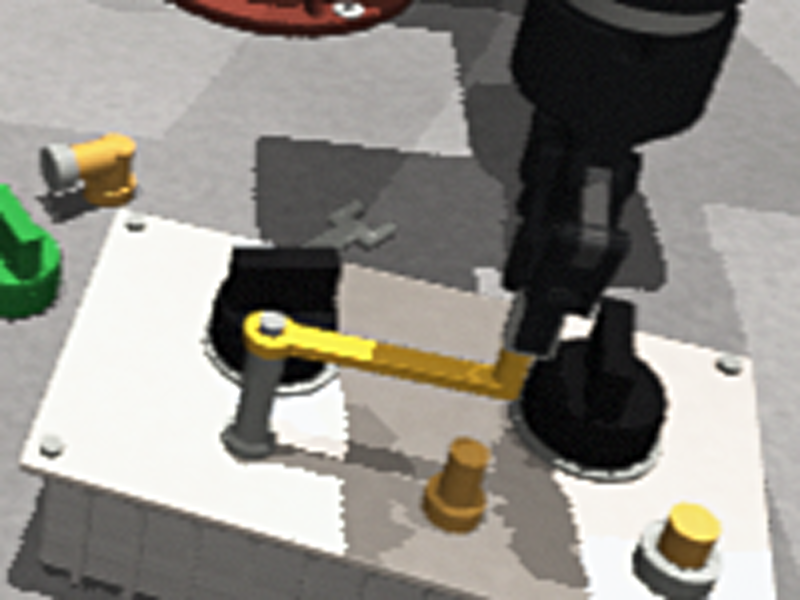

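Call:
apply_moves(rows=[{"delta_pos":[1.3,0.05,0.08],"roll":0,"jaw":3.5},{"delta_pos":[1.2,0.05,0],"roll":0,"jaw":3.5},{"delta_pos":[0,0,0],"roll":0,"jaw":2.4},{"delta_pos":[0,0,0],"roll":0,"jaw":2.4}])

```text
time: 13.7
tcp_pos: [0.6143, 0.2361, 0.1718]
tcp_rot: [-0.052, 0.696, 0.049, 0.714]
wrist_force: [0.2, -0.6, 0.0]
width: 0.024
```

Run:
```python
from h import *
arc(86.4,62,4,piv=(.627,.1287),z=.17)
im,s=snap('scene','s9',(280,170,480,320),4)
```

```text
t 13.7 tcp [0.6143 0.2361 0.1718] F [ 0.2 -0.6  0. ] w 0.024 q6 [ 0.261  0.556  0.117  1.108 -0.009  1.688]
toolz yaw 8.25 x [ 0.0259 -0.0027 -0.9997]
0 [0.18, -0.07, -1.4] roll -0.104 th 80.3
1 [0.0, -0.06, -1.15] roll -0.106 th 74.2
2 [0.0, -0.06, -1.15] roll -0.106 th 68.1
3 [0.0, -0.06, -1.15] roll -0.106 th 62.0
```

View pics/s9.png

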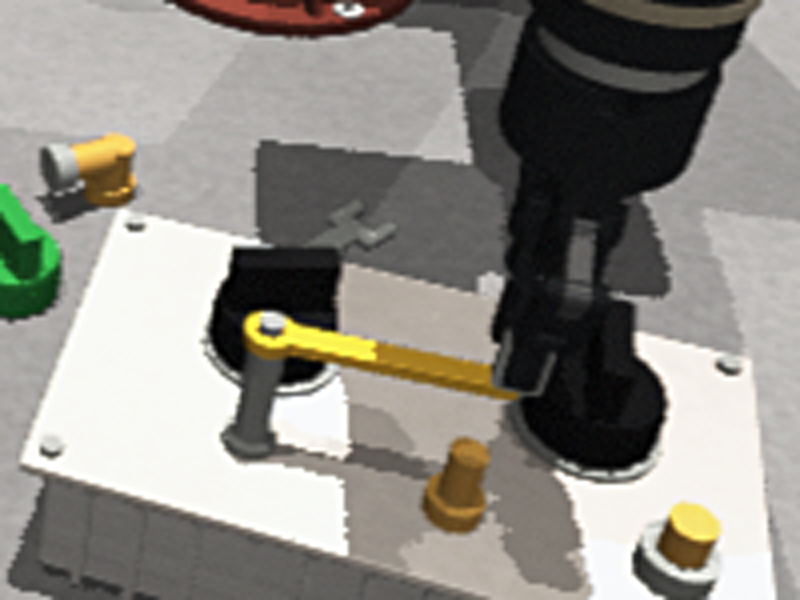

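The front finger now covers the peg down to the bar. I'll swing it slowly and watch for movement.

Call:
apply_moves(rows=[{"delta_pos":[0,-0.07,-1.3],"roll":-0.104,"jaw":2.4},{"delta_pos":[0,-0.06,-1.15],"roll":-0.106,"jaw":2.4},{"delta_pos":[0,-0.06,-1.15],"roll":-0.106,"jaw":2.4}])

```text
time: 14.12
tcp_pos: [0.5809, 0.2257, 0.1718]
tcp_rot: [-0.167, 0.678, 0.161, 0.697]
wrist_force: [0.0, -0.2, -0.8]
width: 0.0241
```

Run:
```python
from h import *
arc(68,38,5,piv=(.627,.1287),z=.171)
im,s=snap('wrist','w18')
im,s=snap('scene','s10',(280,170,480,320),4)
```

```text
t 14.125 tcp [0.5809 0.2257 0.1718] F [ 0.  -0.2 -0.8] w 0.0241 q6 [ 0.258  0.486 -0.     1.057 -0.009  1.36 ]
toolz yaw 26.87 x [ 0.0288 -0.002  -0.9996]
0 [0.08, 0.01, -1.33] roll -0.098 th 62.0
1 [0.0, -0.06, -1.13] roll -0.105 th 56.0
2 [0.0, -0.06, -1.13] roll -0.105 th 50.0
3 [0.0, -0.06, -1.13] roll -0.105 th 44.0
4 [0.0, -0.06, -1.13] roll -0.105 th 38.0
```

View pics/w18_raw.png

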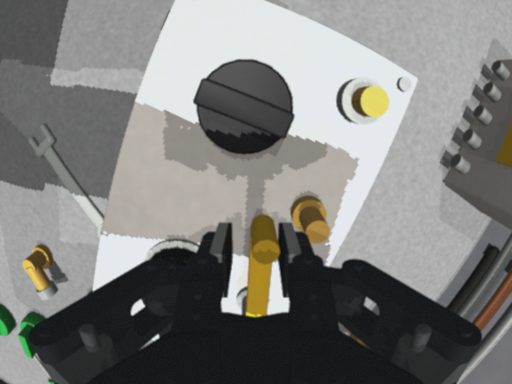

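View pics/s10.png

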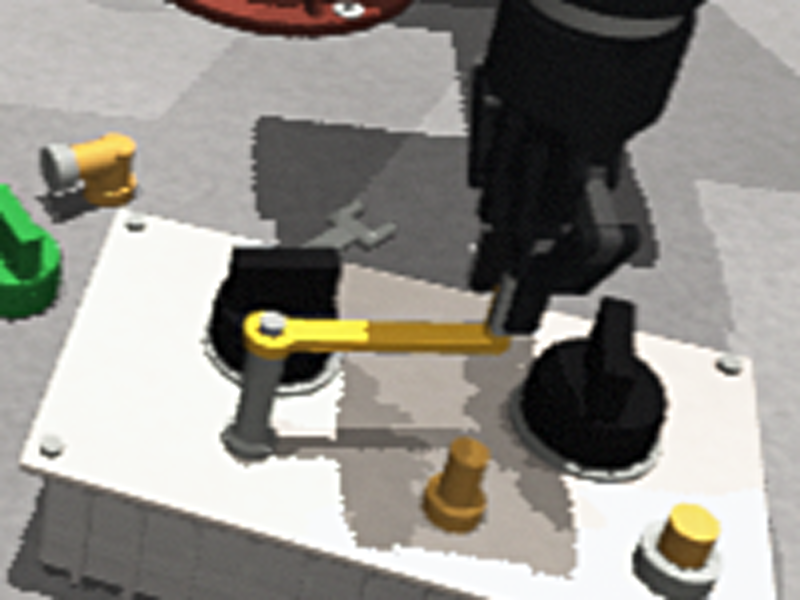

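Call:
apply_moves(rows=[{"delta_pos":[0,0,-1.3],"roll":-0.1,"jaw":2.4},{"delta_pos":[0,-0.06,-1.15],"roll":-0.106,"jaw":2.4},{"delta_pos":[0,-0.06,-1.15],"roll":-0.106,"jaw":2.4},{"delta_pos":[0,-0.06,-1.15],"roll":-0.106,"jaw":2.4}])

```text
time: 14.72
tcp_pos: [0.5451, 0.1977, 0.1722]
tcp_rot: [-0.308, 0.629, 0.298, 0.649]
wrist_force: [1.1, 0.6, 0.4]
width: 0.0244
```

Run:
```python
from h import *
s=manip.sense();p=s['tcp_pos'];d=np.degrees(np.arctan2(p[1]-.1287,p[0]-.627));print('th tcp',184.5-(d%360),np.hypot(p[0]-.627,p[1]-.1287))
arc(44,14,5,piv=(.627,.1287),z=.172)
im,s=snap('wrist','w19')
```

```text
th tcp 44.636985624945254 0.10709048422911902
t 14.725 tcp [0.5451 0.1977 0.1722] F [1.1 0.6 0.4] w 0.0244 q6 [ 0.226  0.402 -0.134  1.003 -0.007  0.911]
toolz yaw 50.76 x [ 3.220e-02 -2.000e-04 -9.995e-01]
0 [0.02, 0.04, -1.25] roll -0.1 th 38.0
1 [0.0, -0.06, -1.13] roll -0.105 th 32.0
2 [0.0, -0.06, -1.13] roll -0.105 th 26.0
3 [0.0, -0.06, -1.13] roll -0.105 th 20.0
4 [0.0, -0.06, -1.13] roll -0.105 th 14.0
```

View pics/w19_raw.png

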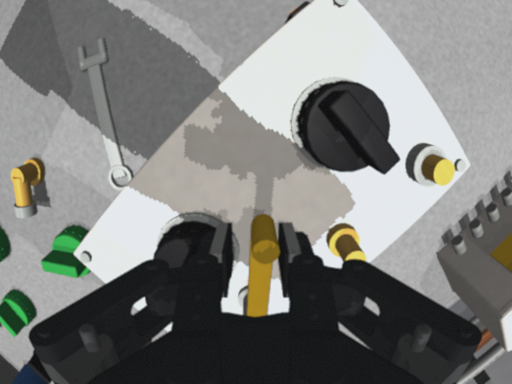

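Call:
apply_moves(rows=[{"delta_pos":[0,0.04,-1.2],"roll":-0.1,"jaw":2.4},{"delta_pos":[0,-0.06,-1.15],"roll":-0.106,"jaw":2.4},{"delta_pos":[0,-0.06,-1.15],"roll":-0.106,"jaw":2.4},{"delta_pos":[0,-0.06,-1.15],"roll":-0.106,"jaw":2.4}])

```text
time: 15.28
tcp_pos: [0.5245, 0.1573, 0.1726]
tcp_rot: [-0.436, 0.552, 0.422, 0.572]
wrist_force: [-0.1, 1.7, -0.6]
width: 0.0237
```

Run:
```python
from h import *
s=manip.sense();p=s['tcp_pos'];d=np.degrees(np.arctan2(p[1]-.1287,p[0]-.627));print('th tcp',184.5-(d%360),np.hypot(p[0]-.627,p[1]-.1287))
arc(20,-4,4,piv=(.627,.1287),z=.172)
im,s=snap('wrist','w20')
```

```text
th tcp 20.11665489446682 0.1063796801502054
t 15.275 tcp [0.5245 0.1573 0.1726] F [-0.1  1.7 -0.6] w 0.0237 q6 [ 0.16   0.34  -0.226  0.97  -0.004  0.426]
toolz yaw 74.79 x [ 0.0344  0.0014 -0.9994]
0 [0.06, 0.11, -1.15] roll -0.1 th 14.0
1 [0.0, -0.06, -1.13] roll -0.105 th 8.0
2 [0.0, -0.06, -1.13] roll -0.105 th 2.0
3 [0.0, -0.06, -1.13] roll -0.105 th -4.0
```

View pics/w20_raw.png

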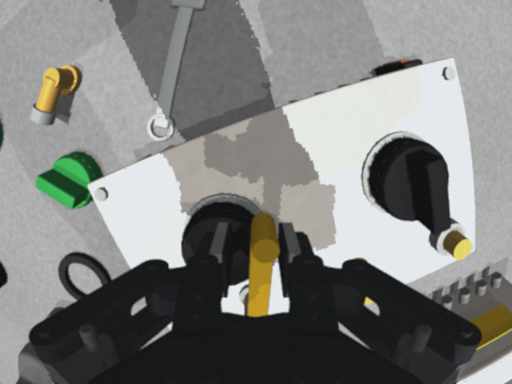

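Call:
apply_moves(rows=[{"delta_pos":[0,0.1,-1.15],"roll":-0.1,"jaw":2.4},{"delta_pos":[0,-0.06,-1.15],"roll":-0.106,"jaw":2.4},{"delta_pos":[0,-0.06,-1.0],"roll":-0.09,"jaw":2.4}])

```text
time: 15.7
tcp_pos: [0.5207, 0.1247, 0.1731]
tcp_rot: [0.516, -0.483, -0.499, -0.502]
wrist_force: [0.3, 1.1, -0.5]
width: 0.0241
```

Run:
```python
from h import *
s=manip.sense();p=s['tcp_pos'];d=np.degrees(np.arctan2(p[1]-.1287,p[0]-.627));print('th tcp',184.5-(d%360),np.hypot(p[0]-.627,p[1]-.1287))
arc(2,-4,1,piv=(.627,.1287),z=.172)
im,s=snap('wrist','w21')
```

```text
th tcp 2.3524689263198866 0.10635839335053414
t 15.7 tcp [0.5207 0.1247 0.1731] F [ 0.3  1.1 -0.5] w 0.0241 q6 [ 0.099  0.317 -0.26   0.959 -0.002  0.071]
toolz yaw 91.65 x [ 0.0355  0.002  -0.9994]
0 [0.11, 0.09, -1.2] roll -0.12 th -4.0
```

View pics/w21_raw.png

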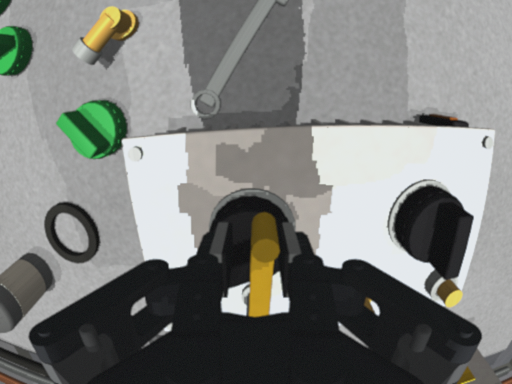

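Now small pushes to the stop, watching the force.

Call:
apply_moves(rows=[{"delta_pos":[0,0,-0.5],"roll":-0.04,"jaw":2.4}])

```text
time: 15.88
tcp_pos: [0.5214, 0.1191, 0.1733]
tcp_rot: [0.525, -0.474, -0.508, -0.492]
wrist_force: [-0.8, 0.8, -0.6]
width: 0.0239
```

Call:
apply_moves(rows=[{"delta_pos":[0,0,-0.4],"roll":-0.02,"jaw":2.4}])

```text
time: 16.0
tcp_pos: [0.5221, 0.1154, 0.1733]
tcp_rot: [0.529, -0.469, -0.512, -0.488]
wrist_force: [-1.5, 1.6, -0.7]
width: 0.024
```

Call:
apply_moves(rows=[{"delta_pos":[0,0,-0.3],"roll":0,"jaw":2.4}])

```text
time: 16.12
tcp_pos: [0.5221, 0.1145, 0.1733]
tcp_rot: [0.528, -0.469, -0.512, -0.489]
wrist_force: [-2.0, 16.4, 0.6]
width: 0.0241
```

Call:
apply_moves(rows=[{"delta_pos":[0,0,-0.05],"roll":0,"jaw":2.4},{"delta_pos":[0,0,0.5],"roll":0,"jaw":3.2},{"delta_pos":[0,0,0],"roll":0,"jaw":3.2},{"delta_pos":[-3,0,0],"roll":0,"jaw":3.2},{"delta_pos":[-4,0,0],"roll":0,"jaw":3.2}])

```text
time: 16.75
tcp_pos: [0.518, 0.1198, 0.2423]
tcp_rot: [0.524, -0.472, -0.512, -0.49]
wrist_force: [0.9, 0.1, 0.4]
width: 0.0319
```

Run:
```python
from h import *
plan([.42,.06,.28],95)
im,s=snap('wrist','w22')
```

```text
t 16.75 tcp [0.518  0.1198 0.2423] F [0.9 0.1 0.4] w 0.0319 q6 [ 0.087  0.268 -0.139  1.133  0.004  0.013]
toolz yaw 94.25 x [ 0.0298  0.0068 -0.9995]
0 [-1.26, 3.41, -1.74] roll -0.004
1 [-1.26, 3.41, -1.73] roll -0.004
2 [-1.26, 3.42, -1.71] roll -0.004
```

View pics/w22_raw.png

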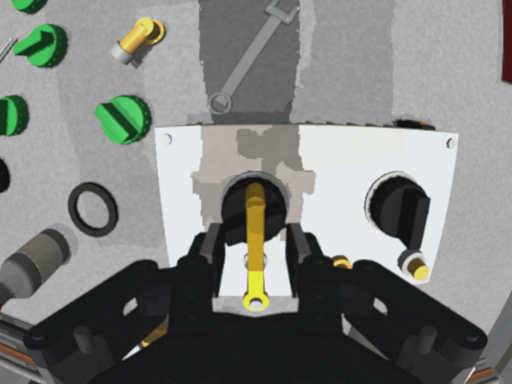

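Call:
apply_moves(rows=[{"delta_pos":[-3,3,-1.7],"roll":0,"jaw":3.2},{"delta_pos":[-2,3.5,-2.5],"roll":0,"jaw":3.2},{"delta_pos":[0,4,-4],"roll":0,"jaw":3.2},{"delta_pos":[0,2,-4],"roll":0,"jaw":3.2},{"delta_pos":[0,0,0],"roll":0,"jaw":3.2}])

```text
time: 17.42
tcp_pos: [0.4017, -0.0151, 0.2957]
tcp_rot: [0.528, -0.47, -0.507, -0.493]
wrist_force: [-0.2, 0.1, -0.1]
width: 0.032
```

Call:
apply_moves(rows=[{"delta_pos":[0,2,-5],"roll":0,"jaw":3.2},{"delta_pos":[0,2,-5],"roll":0,"jaw":3.2},{"delta_pos":[0,0,-5],"roll":0,"jaw":3.2},{"delta_pos":[0,0,0],"roll":0,"jaw":3.2}])

```text
time: 17.92
tcp_pos: [0.3743, -0.1705, 0.2944]
tcp_rot: [0.529, -0.469, -0.506, -0.493]
wrist_force: [-0.2, 0.2, -0.4]
width: 0.0318
```

Run:
```python
from h import *
st()
im,s=snap('top','t2',(95,125,225,215),6)
im,s=snap('scene','s11',(280,170,480,320),4)
```

```text
t 17.925 tcp [ 0.3743 -0.1705  0.2944] F [-0.2  0.2 -0.4] w 0.0318 q6 [-0.63   0.003 -0.316  1.215  0.03  -0.702]
toolz yaw 94.16 x [ 0.0474  0.002  -0.9989]
```

View pics/t2_raw.png

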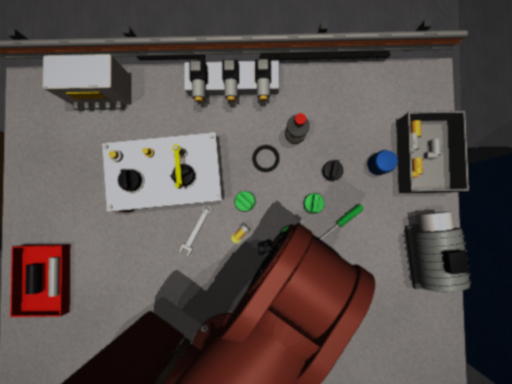

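View pics/t2.png

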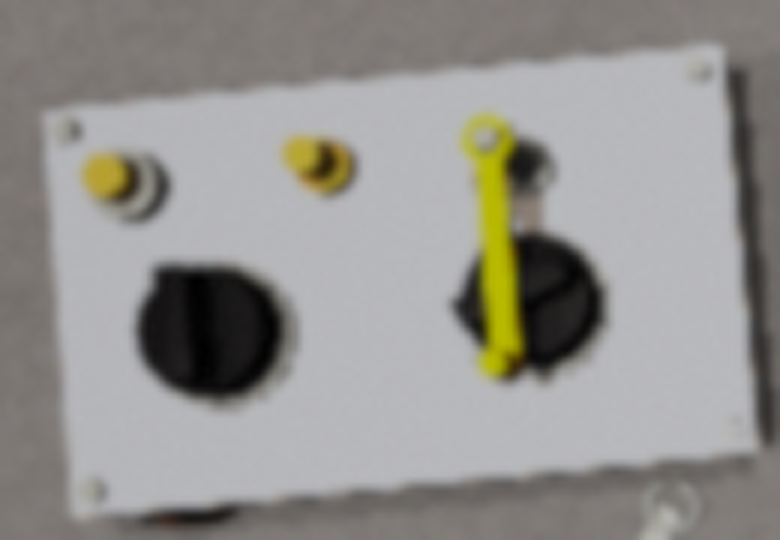

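View pics/s11.png

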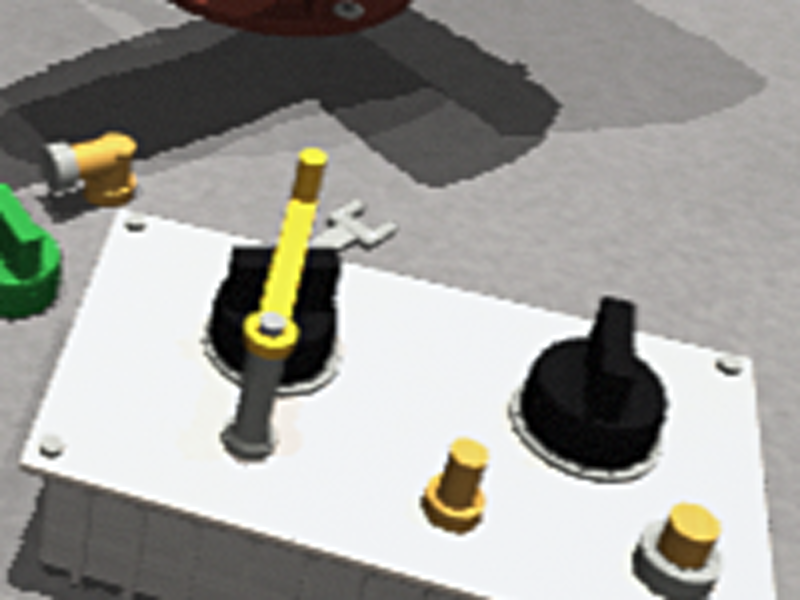

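Run:
```python
from h import *
q=lambda p:(p[0]/6+95-.4,p[1]/6+125-.4)
a=onz('top',q((486,138)),.1695);b=onz('top',q((498,361)),.1935)
s1=(280+271/4-.4,170+323/4-.4);s2=(280+313/4-.4,170+157/4-.4)
for p,t in((a,b),(onz('scene',s1,.1695),onz('scene',s2,.1935))):
    d=t-p;print(p.round(4),t.round(4),np.hypot(*d[:2]),'theta',184.5-np.degrees(np.arctan2(d[1],d[0]))%360)
A=cv2.imread('pics/top0.png').astype(int);B=cv2.imread('pics/t2_raw.png').astype(int)
D=(abs(A-B).max(2)>40).astype(np.uint8)
for c in cv2.findContours(D,0,2)[0]:
    if cv2.contourArea(c)>6:print(cv2.boundingRect(c))
```

```text
[0.6296 0.128  0.1695] [0.5221 0.1167 0.1935] 0.1080625193971682 theta -1.5070445202001395
[0.627  0.1289 0.1695] [0.5226 0.1216 0.1935] 0.10470693068914189 theta 0.5091226223386514
(466, 343, 6, 5)
(400, 327, 69, 57)
(201, 327, 4, 5)
(232, 295, 9, 13)
(62, 270, 134, 114)
(175, 259, 47, 49)
(197, 207, 213, 177)
(268, 188, 22, 18)
(132, 146, 64, 43)
```

Both views put the keeper at 0 rad, within measurement error. The top images before and after differ only at the cap, the keeper and where the arm and its shadow are.

Run:
```python
from rig import manip
print(manip.finish_job())
```

```text
the job is handed in; nothing more can be done
None
```

The open port is closed and the keeper bar is across the cap. I handed the job in at about 18 s of the 72 s allowed.

- **Cap:** I tried the loose cap nearer the tank first (top image 279,198), and it was the right one. It turned past the 20–25° binding range and sank about 8–9 mm. It stopped after about 70° of tool turn, with torque rising to 1.1 N m. The second black cap (333,170) was never touched and is still on the bench.
- **Keeper:** The first swing failed because the fingertips passed over the peg and nudged it only slightly. I came down about 15 mm lower, straddled the bar, and swung it until the force rose to 16 N at the stop. My last angle checks gave −1.5° from the top camera and +0.5° from the scene camera. They differ by 2°, which is within calibration error of 0.
- **Other things on the bench:** Comparing the top images before and after, I saw no shift of anything else in view. The arm and its shadow hid part of the bench on the robot's side, including two of the green look-alikes, so that check is incomplete there.
- **Forces:** The highest reading was 39 N, when the held cap met the thread start. The tool's downward tilt drifted by 1–3° over the job, which did not get in the way.

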